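Right the fallen bottle and index it to the label reader

TASK

A reagent bottle has toppled over on the carriage of the hand-operated feeder: first stand it up on the carriage, upright and close against the carriage's end wall, without shifting the carriage. Then work the feed lever under the clear guard with full strokes, letting it come all the way back each time, exactly as often as needed to bring the bottle square in front of the label reader; move the carriage only by its lever, do not lean hard on the lever at its stop, and leave the other things on the bench where they are.

Things in the scene. Friction and masses are not known exactly. Their poses are not given: they have to be found in the camera images.
- feeder: the feeder's fixed grey base. Feeder frame (used below, m): z up, origin on the bench top, the carriage travels along +y on a track with centre line x = +0.030; lever and guard are on the -x (front) side near the -y end.
- pocket (a point): where the bottle shall stand: on the carriage's aluminium floor (30 mm above the bench), on the track's centre line, 27.5 mm in +y of the end wall's inner face; axes as the feeder's. The floor is 76 mm wide and runs 90 mm in +y from here. Two lips (12 mm high, 66 mm apart) run along its sides from 28 mm behind to 6 mm ahead (+y) of this point.
- carriage: the carriage with its toothed rack (origin at the feeder's origin when at its start; moves only along the feeder's y). One full lever stroke advances it by one pitch of 25 mm and the ratchet holds it there; there is no way back. The reader stands 2, 3 or 4 pitches (50, 75 or 100 mm) from the pocket's start.
- handle_mid (a point): middle of the lever's upright round black handle (18 mm in diameter, from 22 to 62 mm above the bench), 85 mm from the lever's axis; at rest at feeder (x -0.153, y -0.055). The guard covers it from above and reaches 19 to 25 mm further to the front than its middle, 22 mm above its top, so the tool must lean.
- bottle_mid (a point): centre of the fallen amber bottle, half-way along; its own z axis points from foot to cap. 102 mm long, body 54 mm in diameter up to the shoulder, cap 32 mm in diameter and 16 mm long at the top end; about 0.2 kg. It starts on its side on the carriage, foot near the end wall, cap towards +y.
- bottle: the same bottle; origin at the centre of its foot.
- reader_window (a point): centre of the dark window of the label reader, a grey box 40x32x34 mm on a post on the far side of the track, top 95 mm above the bench; it looks along the feeder's -x; axes as the feeder's. The bottle is in front of it when both have the same feeder y. Two low dark blank covers fill the other two mounting places.
- tube_rack: bystander: blue rack of tubes, 62x150x62 mm.
- jar: bystander: small jar with a screw cap, 41 mm wide, 46 mm high.
- timer: bystander: bench timer, 41x62x65 mm.
- tip_box: bystander: tip box with a lid, 88x122x74 mm.
- small_bottle: bystander: smaller amber bottle, 46 mm wide, 90 mm high, standing on the bench.
- wash_bottle: bystander: wash bottle with a bent spout, 66x90x213 mm.
- guard_edge (a point): middle of the front edge of the clear flat guard over the lever, at feeder (x -0.178, y -0.085, z 0.087). The sheet runs from here 145 mm in +x and 90 mm to either side in y, 5 mm thick at the edge, underside 84.5 mm above the bench. Three thin posts carry it at feeder x -0.074 and -0.046; it is open in front (-x) and at both sides.
- wall_top (a point): middle of the top edge of the carriage's upright end wall, on the -y side of the pocket: 6 mm thick, 76 mm wide, 54 mm above the floor. The carriage is spring-loaded towards -y (about 4 N) and held by a ratchet, so it cannot be pushed in -y; about 5 N pushes it in +y.
- feed_lever: the lever; origin on its upright axis at feeder (x -0.0736, y -0.085, z 0). Its yaw relative to the feeder is 0 at rest and grows to 0.72 rad at the hard stop, the handle swinging towards -y. A spring returns it when let go. The ratchet catches only near the end (about 0.65); a shorter stroke lets the carriage slide back. The handle takes 4 to 10 N on the way, much more at the stop.

How it is judged:
On the way, in this order (a step that is already met when the one before it is completed fails the run):
1. the bottle stands upright and released on the carriage, close against the end wall (gap under 14 mm), with the carriage still at its start (angle between bottle's own z axis and vertical below 0.1 rad and distance between bottle and pocket below 0.015 m and contact force between the fingers and bottle below 0.2 N and distance of carriage from where it was at the start of the episode below 0.008 m), for 0.2 s.
2. the lever is worked to the end of a stroke (angle between the x axis of feed_lever and the x axis of feeder, either way round above 0.64 rad).
3. the lever comes back (angle between the x axis of feed_lever and the x axis of feeder, either way round below 0.08 rad).
4. the lever is worked to the end of a second stroke (angle between the x axis of feed_lever and the x axis of feeder, either way round above 0.64 rad).
At the end, for the whole second after the job is handed in: the bottle stands upright (within 0.1 rad) on the carriage within 15 mm of its place against the end wall, in front of the reader's window (bottle within 12 mm, carriage place within 8 mm along the track), the lever is back at rest (under 0.08 rad) and all is still (angle between bottle's own z axis and vertical below 0.1 rad and distance between bottle and pocket below 0.015 m and y of bottle in the frame of reader_window between -0.012 and 0.012 m and y of pocket in the frame of reader_window between -0.008 and 0.008 m and angle between the x axis of feed_lever and the x axis of feeder, either way round below 0.08 rad and linear speed of bottle below 0.01 m/s); the robot touches nothing.
It fails at once if the carriage is moved by hand instead of by its lever (linear speed of carriage above 0.02 m/s and (contact force between any of the arm, the fingers and carriage above 1 N or contact force between the fingers and bottle above 1 N) and distance of carriage from where it was at the start of the episode above 0.008 m).
It fails at once if the lever is pressed with more than 40 N (contact force between any of the fingers, the arm and feed_lever above 40 N).
It fails at once if a bystander is moved by more than 30 mm (distance of any of tube_rack, jar, timer, tip_box, small_bottle, wash_bottle from where it was at the start of the episode above 0.03 m).
It also fails if it takes over 72 s, if anything falls off the work surface, if the arm or the gripper's body presses on something with over 40 N, if the wrist force passes 120 N, or if a joint passes its speed limit or range.

ROBOT

A 6-joint arm with a two-finger parallel gripper is mounted at the origin on a cart in front of the work surface, level with it; the furniture and walls round the work are solid. World frame = base frame: x ahead of the robot, y to its left, z up, the work surface at z = 0. Lengths are in m, angles in rad, forces in N, time in s.
With the tool pointing down it reaches from about 0.25 to 0.775 m from the base axis. Payload 4 kg.
Tool frame: the origin (TCP) lies at the very end of the fingers, on their centre line; the grasp point (between the pads) lies 19 mm behind it; x points along the fingers, y is the direction in which the jaws open and shut, and the axes are right-handed (so a half turn about x gives the same grasp; the last joint's range is limited). The gripper opens to 94 mm and grips with 3 to 60 N. Pads are 16 mm wide; open, the fingers measure 119 mm over their backs; the gripper's body (75 mm by 177 mm) begins 78 mm behind the grasp point.
Start: joints at [-0.103, 0.087, 1.371, -0, 1.684, -0.103], TCP at [0.55, -0, 0.181] pointing down, gripper open.
Joint ranges: [-3.1, 3.1], [-0.76, 2.03], [0.27, 2.55], [-1.08, 4.22], [0.17, 2.65], [-2.57, 2.57]. Speed limits (rad/s): [2.79, 2.79, 3.14, 3.14, 3.14, 3.14].

INTERFACE

Orientations are given as [roll, pitch, yaw] about the fixed x, y, z axes, in that order (R = Rz(yaw) Ry(pitch) Rx(roll)).
In Python, from bench import robot gives the robot as it stands.
- The arm moves only by the tool carry_out, never from a script. Its argument "targets" is a list of rows, each a list of 5 numbers: the closure, from 0 (fully open) to 1 (shut), then the shift along the tool's x, y, z in cm, then the turn about the tool's x in degrees. In form: [[fingers, tx, ty, tz, turn], ...]. A call has 1 to 20 rows; each row shifts and turns the commanded pose from where the row before left it, along the tool's axes as they then stand; what a row does not reach is not made up. A row lasts 1/10 s, in which the tool goes at most 50 mm and 8.59 degrees, less where a joint would pass 70% of its speed; a pose out of reach is approached as far as the arm can. A call is refused whole if a number of a shift passes 5 or a number of a turn 8.59, either way. A call with a gripper value outside its range is refused whole. The fingers move at their own pace and stop on an object; the grip force is fixed at half the most. Time passes only in rows, so rows that do not move let the fingers close. It gives the time, the measured TCP pose, the force and the opening at its end, in the units of the state.
- robot.get_obs(): the state, without advancing time (a new reading comes with each control period).
- robot.snapshot(name): name is "scene" or "side" or "wrist"; returns a dict with "image" (420x560x3 uint8, red, green, blue), "camera_matrix" (3x3 intrinsics, pixels), "distortion" ([k1, k2, p1, p2, k3] as OpenCV has them; the pictures are not rectified), "pose" (4x4, takes a point from camera to world coordinates). Camera axes: x right, y up, looking along -z (the intrinsics and any distortion apply to the point x, -y, -z); pixel columns grow to the right and rows downward; lengths in m; the calibration is good to about 2 mm. A picture is of the moment at which its call begins. There is no depth.
- robot.close_job(): hands the job in, once; it reports no verdict.
The state is a dict: "time": time; "joint_positions": joint angles; "qvel": joint speeds; "joint_torque": joint torques, N m; "tool_pos": TCP position; "ee_rot": TCP orientation; "wrist_force": force on the tool from outside, world axes, zero at the start; "wrist_torque": the same for the moment, N m; "width": finger opening in m.
Only numpy, scipy, OpenCV 4.12 (cv2) and the standard library are available. Lean on these libraries where they do the work, as an engineer would, in place of code of your own. Each camera call takes 0.05 s, during which the arm holds its last target. There are 200 camera calls.

## Working session

There is one attempt and no reset: what is moved stays moved. The work goes in short steps, Python scripts to look and compute and a tool call to move; the robot and the scene stay as the last step left them, time stands still between calls to the robot, and variables do not carry over. Pictures are saved under pics/ and viewed, about 8 in all and at most 12, crops included, and the job is handed in when it is done.

Besides the shell and the picture viewer there is one more tool, called after ">>>" as name([rows], argument=value, ...), one row to a line, values as JSON. carry_out: Moves the arm, as the interface text tells. Its arguments: {"type":"object","properties":{"targets":{"type":"array","items":{"type":"array","items":{"type":"number"}}}},"required":["targets"]}

```bash
ls; mkdir -p pics; python3 - <<'E'
from bench import robot
import cv2,numpy as np,pickle
o=robot.get_obs()
for k,v in o.items(): print(k,np.round(v,3))
d={}
for n in("scene","side","wrist"):
    s=robot.snapshot(n);d[n]=s
    cv2.imwrite(f"pics/{n}0.png",s["image"][:,:,::-1])
    print(n,np.round(s["camera_matrix"],1).tolist(),s["distortion"],np.round(s["pose"],3).tolist())
pickle.dump(d,open("s0.pkl","wb"))
a=cv2.imread("pics/scene0.png");b=cv2.imread("pics/side0.png")
E
```

```text
pics
time 0.0
joint_positions [-0.103  0.088  1.372  0.     1.684 -0.103]
qvel [ 0.002 -0.001  0.001 -0.001  0.001  0.   ]
joint_torque [ 1.0000e-03 -3.4018e+01 -3.0242e+01  7.2000e-02  3.3000e-02 -0.0000e+00]
tool_pos [0.549 0.    0.18 ]
ee_rot [-1.678  1.569  3.035]
wrist_force [ 0.418  0.297 -0.488]
wrist_torque [-0.007  0.008  0.012]
width 0.094
scene [[505.9, 0.0, 282.1], [0.0, 505.9, 212.5], [0.0, 0.0, 1.0]] [-0.0027907  0.         0.         0.         0.       ] [[0.574, 0.441, -0.69, -0.538], [-0.819, 0.316, -0.479, -0.673], [0.007, 0.84, 0.543, 0.919], [0.0, 0.0, 0.0, 1.0]]
side [[511.7, 0.0, 280.8], [0.0, 511.7, 210.0], [0.0, 0.0, 1.0]] [0.05795305 0.         0.         0.         0.        ] [[-0.906, 0.146, -0.397, -0.129], [-0.422, -0.368, 0.829, 1.489], [-0.025, 0.918, 0.395, 0.754], [0.0, 0.0, 0.0, 1.0]]
wrist [[349.8, 0.0, 285.9], [0.0, 349.8, 208.8], [0.0, 0.0, 1.0]] [-0.08002113  0.          0.          0.          0.        ] [[1.0, 0.0, 0.001, 0.55], [-0.001, 0.961, 0.278, 0.082], [-0.001, -0.278, 0.961, 0.383], [0.0, 0.0, 0.0, 1.0]]
```

View pics/scene0.png

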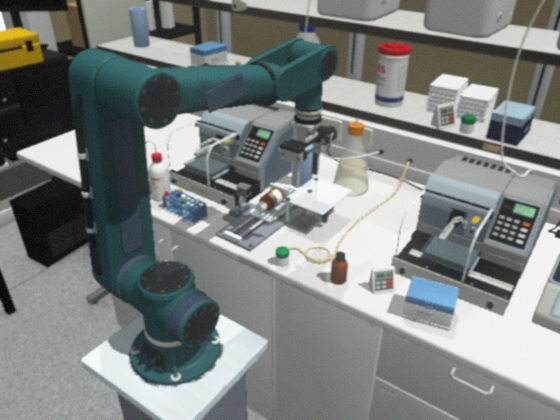

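View pics/side0.png

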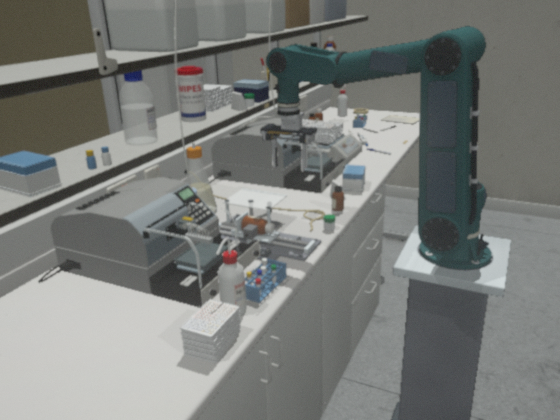

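View pics/wrist0.png

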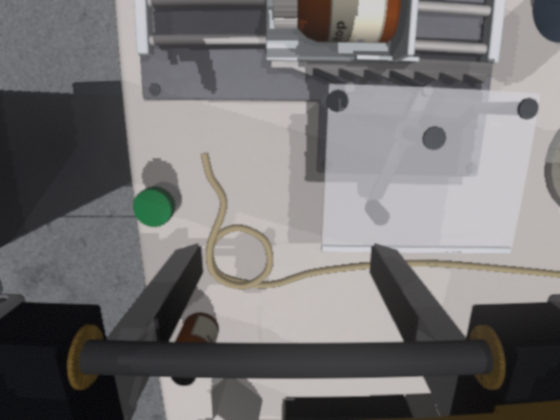

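```bash
cat > h.py <<'E'
import numpy as np,cv2,pickle
from scipy.spatial.transform import Rotation as Ro
def ray(s,uv):
    uv=np.array(uv,float).reshape(-1,1,2)
    n=cv2.undistortPoints(uv,s["camera_matrix"],np.array(s["distortion"]))[:,0]
    d=np.c_[n[:,0],-n[:,1],-np.ones(len(n))]@s["pose"][:3,:3].T
    return s["pose"][:3,3],d
def onz(s,uv,z):
    c,d=ray(s,uv); return c+d*((z-c[2])/d[:,2])[:,None]
def tri(a,ua,b,ub):
    ca,da=ray(a,ua);cb,db=ray(b,ub);out=[]
    for x,y in zip(da,db):
        t=np.linalg.lstsq(np.c_[x,-y],cb-ca,rcond=None)[0]
        p,q=ca+x*t[0],cb+y*t[1]; out.append(np.r_[(p+q)/2,np.linalg.norm(p-q)])
    return np.array(out)
def proj(s,P):
    P=np.atleast_2d(P);c=(P-s["pose"][:3,3])@s["pose"][:3,:3]
    return cv2.projectPoints(c*[1,-1,-1],np.zeros(3),np.zeros(3),s["camera_matrix"],np.array(s["distortion"]))[0][:,0]
def R(o): return Ro.from_euler("xyz",o["ee_rot"]).as_matrix()
E
python3 - <<'E'
from h import *
from bench import robot
o=robot.get_obs();print(R(o).round(3))
s=pickle.load(open("s0.pkl","rb"))["wrist"]
print(onz(s,[[322,249],[512,249],[535,95],[330,85]],.087).round(3))
print(onz(s,[[378,211]],.062).round(3))
print(onz(s,[[270,50],[415,50],[300,20],[400,20]],.06).round(3))
E
```

```text
[[-0.002  1.     0.   ]
 [ 0.     0.    -1.   ]
 [-1.    -0.002 -0.   ]]
[[ 0.582 -0.042  0.087]
 [ 0.764 -0.043  0.087]
 [ 0.761  0.097  0.087]
 [ 0.585  0.1    0.087]]
[[ 0.638 -0.013  0.062]]
[[0.536 0.131 0.06 ]
 [0.662 0.133 0.06 ]
 [0.561 0.156 0.06 ]
 [0.647 0.157 0.06 ]]
```

>>> carry_out([
  [0,-2,0,0,0],
  [0,-2,0,0,0],
  [0,-1,0,0,0],
])

```text
time: 0.45
tool_pos: [0.5505, -0.0, 0.2328]
ee_rot: [1.468, 1.569, -0.103]
wrist_force: [0.7, -0.1, -0.8]
width: 0.0938
```

>>> carry_out([
  [0,0,0,-4,0],
  [0,0,0,-4,0],
  [0,0,0,-4,0],
  [0,0,0,-2,0],
  [0,0,0,0,0],
  [0,0,0,0,0],
])

```text
time: 1.05
tool_pos: [0.5498, 0.1399, 0.2307]
ee_rot: [-0.768, 1.57, -2.338]
wrist_force: [-0.3, -0.9, -0.3]
width: 0.0938
```

```bash
python3 - <<'E'
from h import *
from bench import robot
s=robot.snapshot("wrist");pickle.dump(s,open("w1.pkl","wb"))
cv2.imwrite("pics/w1.png",s["image"][:,:,::-1])
E
```

```text
(no output)
```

View pics/w1.png

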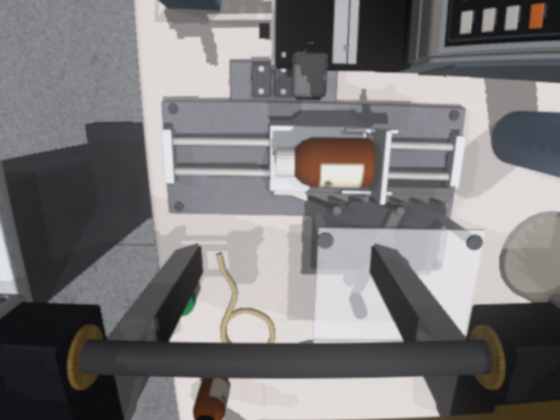

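```bash
python3 - <<'E'
from h import *
s=pickle.load(open("w1.pkl","rb"));im=s["image"][:,:,::-1]
c=im[40:220,225:425];cv2.imwrite("pics/w1c.png",cv2.resize(c,(800,720)[:2] if 0 else (660,594),interpolation=cv2.INTER_CUBIC))
b=pickle.load(open("s0.pkl","rb"))
for z in(.03,.095):print(z,onz(s,[[261,78],[284,82],[310,75],[293,60],[328,60]],z).round(3).tolist())
E
```

```text
0.03 [[0.522, 0.254, 0.03], [0.548, 0.25, 0.03], [0.576, 0.257, 0.03], [0.557, 0.273, 0.03], [0.595, 0.273, 0.03]]
0.095 [[0.527, 0.249, 0.095], [0.548, 0.245, 0.095], [0.572, 0.251, 0.095], [0.556, 0.265, 0.095], [0.588, 0.265, 0.095]]
```

View pics/w1c.png

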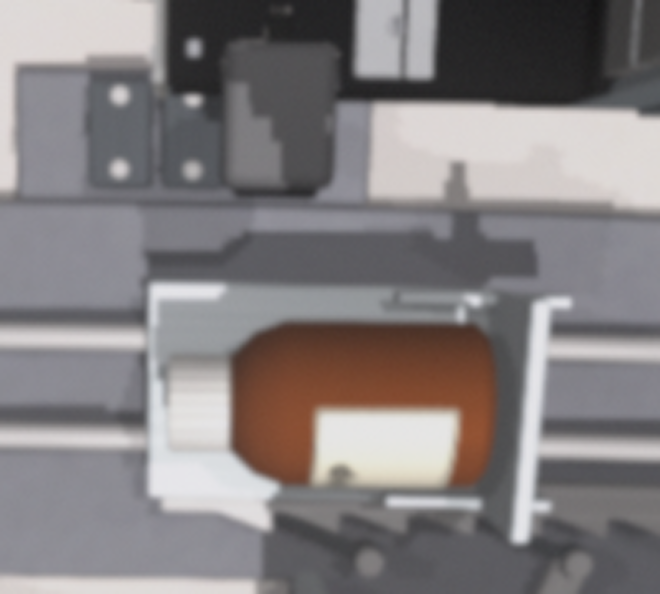

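```bash
python3 - <<'E'
from h import *
s=pickle.load(open("w1.pkl","rb"))
f=lambda l:[(225+u/3.3,40+v/3.3) for u,v in l]
print("wall top",onz(s,f([(533,302),(514,541),(549,302),(530,541)]),.084).round(4).tolist())
print("floor far edge",onz(s,f([(150,285),(150,495)]),.03).round(4).tolist())
print("reader top",onz(s,f([(225,185),(330,190),(228,42),(338,45)]),.095).round(4).tolist())
print("bottle axis",onz(s,f([(168,403),(232,403),(497,408)]),.057).round(4).tolist())
print("bottle sides",onz(s,f([(380,322),(380,488),(200,355),(200,450)]),.057).round(4).tolist())
print("plates",onz(s,f([(163,200),(372,200),(0,192),(640,208)]),.006).round(4).tolist())
print("posts/guard", onz(s,[[325,238],[474,240],[316,338]],.087).round(4).tolist())
E
```

```text
wall top [[0.6492, 0.2, 0.084], [0.6487, 0.1257, 0.084], [0.654, 0.2, 0.084], [0.6538, 0.1257, 0.084]]
floor far edge [[0.5323, 0.2017, 0.03], [0.5315, 0.1279, 0.03]]
reader top [[0.5565, 0.2327, 0.095], [0.5861, 0.2314, 0.095], [0.5571, 0.2708, 0.095], [0.5874, 0.2702, 0.095]]
bottle axis [[0.5389, 0.1651, 0.057], [0.5599, 0.1651, 0.057], [0.6473, 0.1638, 0.057]]
bottle sides [[0.6075, 0.1915, 0.057], [0.6097, 0.1367, 0.057], [0.5494, 0.1808, 0.057], [0.5494, 0.1495, 0.057]]
plates [[0.5362, 0.2304, 0.006], [0.6108, 0.2306, 0.006], [0.478, 0.2334, 0.006], [0.7083, 0.2291, 0.006]]
posts/guard [[0.5912, 0.0891, 0.087], [0.7543, 0.086, 0.087], [0.585, -0.0363, 0.087]]
```

>>> carry_out([
  [0,0,0,0,-8.5],
  [0,0,0,0,-8.5],
  [0,0,0,0,-8.5],
  [0,0,0,0,-8.5],
  [0,0,0,0,-8.5],
  [0,0,0,0,-8.5],
  [0,0,0,0,-8.5],
  [0,0,0,0,-8.5],
  [0.2,0,0,0,-8.5],
  [0.2,0,0,0,-8.5],
  [0.3,0,0,0,-5],
  [0.3,4,2.4,-0.2,0],
  [0.3,4,0,0,0],
  [0.3,4,0,0,0],
  [0.3,0,0,0,0],
  [0.3,0,0,0,0],
])

```text
time: 2.7
tool_pos: [0.548, 0.1628, 0.1113]
ee_rot: [-2.699, 1.57, -2.701]
wrist_force: [0.7, -0.8, 0.1]
width: 0.066
```

```bash
python3 - <<'E'
from h import *
from bench import robot
o=robot.get_obs();print(R(o).round(3),np.round(o["joint_positions"],3),np.round(o["tool_pos"],4),o["wrist_force"])
s=robot.snapshot("wrist");pickle.dump(s,open("w2.pkl","wb"))
cv2.imwrite("pics/w2.png",s["image"][:,:,::-1]); print(s["pose"].round(3))
E
```

```text
[[-0.001  0.002  1.   ]
 [-0.     1.    -0.002]
 [-1.    -0.001 -0.001]] [ 0.19   0.16   1.429 -0.     1.554 -1.379] [0.548  0.1628 0.1113] [ 0.69609661 -0.83176821  0.13354613]
[[ 0.002 -0.961 -0.277  0.467]
 [ 1.     0.002  0.001  0.164]
 [-0.001 -0.277  0.961  0.315]
 [ 0.     0.     0.     1.   ]]
```

View pics/w2.png

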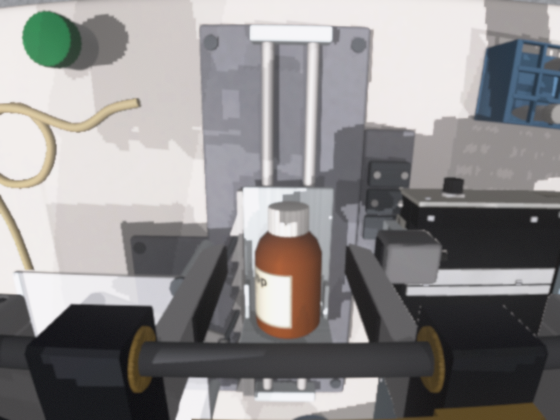

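```bash
python3 - <<'E'
from h import *
a=pickle.load(open("w1.pkl","rb"));b=pickle.load(open("w2.pkl","rb"))
f=lambda u,v:(225+u/3.3,40+v/3.3)
print(tri(a,[f(200,355),f(200,450),f(168,403),f(232,403),f(380,322),f(380,488)],b,[(268,220),(308,220),(289,206),(288,234),(321,285),(256,285)]).round(4))
for z in(.057,.06):print(onz(b,[(289,206),(288,234),(288,334),(268,220),(308,220),(321,285),(256,285)],z).round(4).tolist())
E
```

```text
[[5.519e-01 1.640e-01 4.280e-02 3.060e-02]
 [5.422e-01 1.684e-01 1.064e-01 2.350e-02]
 [5.388e-01 1.656e-01 5.860e-02 6.000e-04]
 [5.599e-01 1.655e-01 6.180e-02 8.000e-04]
 [6.074e-01 1.919e-01 5.610e-02 1.100e-03]
 [6.100e-01 1.369e-01 5.180e-02 3.000e-03]]
[[0.5391, 0.1659, 0.057], [0.5619, 0.1652, 0.057], [0.654, 0.1651, 0.057], [0.5503, 0.1497, 0.057], [0.5504, 0.1806, 0.057], [0.6066, 0.1923, 0.057], [0.6065, 0.1388, 0.057]]
[[0.5383, 0.1659, 0.06], [0.5608, 0.1651, 0.06], [0.6519, 0.1651, 0.06], [0.5494, 0.1499, 0.06], [0.5494, 0.1804, 0.06], [0.605, 0.1919, 0.06], [0.6048, 0.1391, 0.06]]
```

>>> carry_out([
  [0.3,2.5,0.2,0.1,0],
  [0.3,2.5,0,0,0],
  [0.3,2.2,0,0,0],
  [0.3,0,0,0,0],
  [0.5,0,0,0,0],
  [0.7,0,0,0,0],
  [0.9,0,0,0,0],
  [1,0,0,0,0],
  [1,0,0,0,0],
  [1,0,0,0,0],
])

```text
time: 3.75
tool_pos: [0.5493, 0.1658, 0.0396]
ee_rot: [-0.385, 1.57, -0.385]
wrist_force: [0.4, -0.4, 1.5]
width: 0.0251
```

```bash
python3 - <<'E'
from h import *
from bench import robot
o=robot.get_obs();print(o["width"],np.round(o["tool_pos"],4),o["wrist_force"])
s=robot.snapshot("wrist");pickle.dump(s,open("w3.pkl","wb"))
cv2.imwrite("pics/w3.png",s["image"][100:,100:460,::-1])
E
```

```text
0.025136339651402412 [0.5493 0.1658 0.0396] [ 0.43205146 -0.39311105  1.48306088]
```

View pics/w3.png

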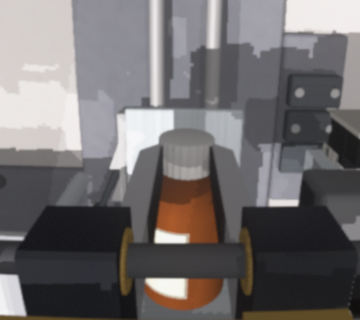

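>>> carry_out([
  [1,-0.5,0,0,0],
  [1,-0.5,0,0,0],
  [1,-0.5,0,0,0],
  [1,-0.5,0,0,0],
  [1,-0.5,0,0,0],
  [1,-0.5,0,0,0],
  [1,0,0,0,0],
  [1,0,0,0,0],
])

```text
time: 4.6
tool_pos: [0.5491, 0.166, 0.0693]
ee_rot: [0.093, 1.57, 0.093]
wrist_force: [-0.0, 0.1, -0.1]
width: 0.0004
```

```bash
python3 - <<'E'
from h import *
from bench import robot
s=robot.snapshot("wrist");t=robot.snapshot("side");pickle.dump((s,t),open("w4.pkl","wb"))
a=s["image"][100:,100:460,::-1];b=cv2.resize(t["image"][170:270,190:330,::-1],(448,320))
cv2.imwrite("pics/w4.png",np.hstack([a[:320],b])[:,:800])
E
```

```text
(no output)
```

View pics/w4.png

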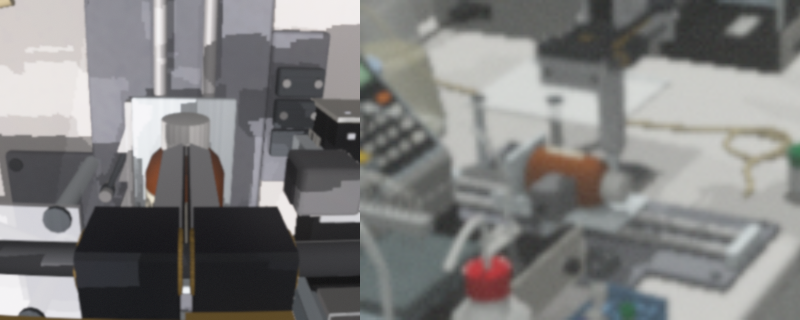

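```bash
python3 - <<'E'
from h import *
from bench import robot
s,t=pickle.load(open("w4.pkl","rb"))
b=pickle.load(open("w3.pkl","rb"))
print("now cap end",onz(s,[(262,220),(310,220),(286,213),(286,250)],.058).round(4).tolist())
print("gripped cap end",onz(b,[(260,240),(314,240),(287,230),(287,282)],.058).round(4).tolist(),b["pose"][:3,3])
print("closed tips proj w4",proj(s,[[.5491,.166,.0693],[.5491,.166,.0883]]),"w3",proj(b,[[.5493,.1658,.0396],[.5493,.1783,.0586],[.5493,.1783,.0396]]))
E
```

```text
now cap end [[0.5376, 0.1514, 0.058], [0.5376, 0.1823, 0.058], [0.5329, 0.1669, 0.058], [0.5585, 0.1668, 0.058]]
gripped cap end [[0.54, 0.152, 0.058], [0.54, 0.1825, 0.058], [0.534, 0.1672, 0.058], [0.5664, 0.1673, 0.058]] [0.46794743 0.16674911 0.24274999]
closed tips proj w4 [[284.64070938 243.18684483]
 [284.52422653 255.57157682]] w3 [[284.59493225 243.22349822]
 [306.34146914 255.60658628]
 [304.65547415 243.20836009]]
```

```bash
python3 - <<'E'
from h import *
s,t=pickle.load(open("w4.pkl","rb"))
print(onz(s,[(286,212)],.042),onz(s,[(286,228)],.074))
cv2.imwrite("pics/w4z.png",cv2.resize(s["image"][190:330,220:360,::-1],None,fx=4,fy=4,interpolation=cv2.INTER_CUBIC))
E
```

```text
[[0.53700191 0.16685807 0.042     ]] [[0.53743412 0.16685124 0.074     ]]
```

View pics/w4z.png

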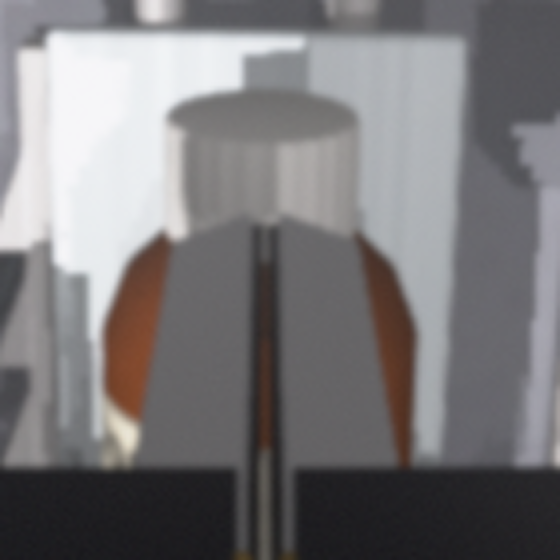

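>>> carry_out([
  [1,-2,0,0,0],
  [0.6,-2,0,0,0],
  [0.34,0,0.1,1.6,0],
  [0.34,0,0,1.7,0],
  [0.34,0,0,0,0],
  [0.34,2.2,0,0,0],
  [0.34,2.2,0,0,0],
  [0.34,2.2,0,0,0],
  [0.34,0,0,0,0],
  [0.34,0,0,0,0],
])

```text
time: 5.7
tool_pos: [0.5812, 0.167, 0.0429]
ee_rot: [-2.999, 1.569, -2.999]
wrist_force: [0.4, -0.4, 0.4]
width: 0.0619
```

>>> carry_out([
  [0.45,0,0,0,0],
  [0.6,0,0,0,0],
  [0.8,0,0,0,0],
  [1,0,0,0,0],
  [1,0,0,0,0],
  [1,0,0,0,0],
])

```text
time: 6.3
tool_pos: [0.5831, 0.1664, 0.0453]
ee_rot: [-0.247, 1.568, -0.247]
wrist_force: [-1.0, -2.7, 5.8]
width: 0.0441
```

>>> carry_out([
  [1,-0.5,0,0,0],
  [1,-0.5,0,0,0],
  [1,0,0,0,0],
  [1,0,0,0,0],
])

```text
time: 6.7
tool_pos: [0.5816, 0.1673, 0.0527]
ee_rot: [2.804, 1.57, 2.804]
wrist_force: [0.2, -0.4, -1.0]
width: 0.0391
```

```bash
cat > look.py <<'E'
# bottle orange-brown blob + cap in wrist view
from h import *
from bench import robot
o=robot.get_obs();print(np.round(o["tool_pos"],4),"w",round(o["width"],4),"F",np.round(o["wrist_force"],1))
s=robot.snapshot("wrist");pickle.dump(s,open("last.pkl","wb"))
hsv=cv2.cvtColor(s["image"],cv2.COLOR_RGB2HSV)
m=((hsv[:,:,0]<16)&(hsv[:,:,1]>120)&(hsv[:,:,2]>25)).astype(np.uint8)
m[300:]=0
n,l,st,c=cv2.connectedComponentsWithStats(m)
for i in np.argsort(-st[1:,4])[:2]+1: print("amber",st[i].tolist(),c[i].round(0))
E
python3 look.py
```

```text
[0.5816 0.1673 0.0527] w 0.0391 F [ 0.2 -0.4 -1. ]
amber [251, 211, 78, 89, 4432] [295. 254.]
amber [242, 230, 4, 13, 25] [244. 237.]
```

```bash
python3 - <<'E'
from h import *
s=pickle.load(open("last.pkl","rb"))
a=cv2.resize(s["image"][180:350,170:400,::-1],(800,591),interpolation=cv2.INTER_CUBIC)
cv2.imwrite("pics/w5.png",a)
E
```

```text
(no output)
```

View pics/w5.png

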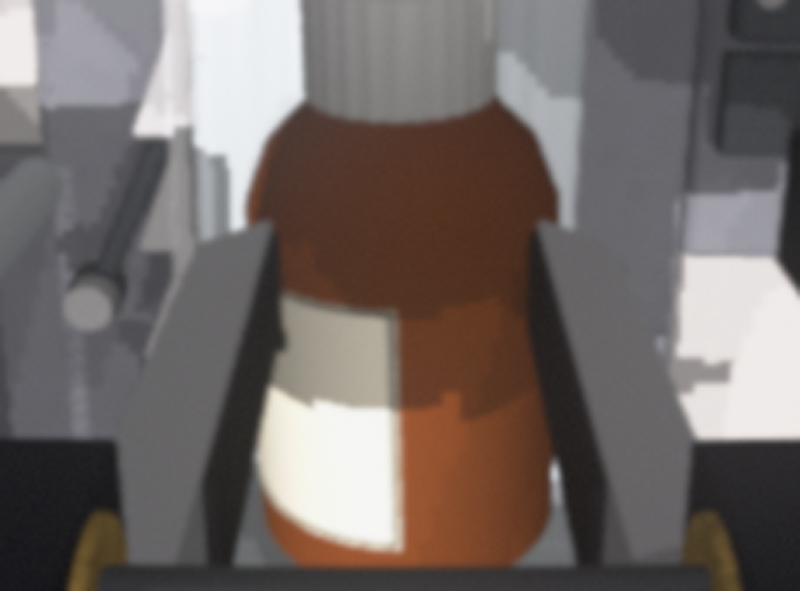

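```bash
python3 - <<'E'
from h import *
from bench import robot
s,t=pickle.load(open("w4.pkl","rb"))
for z in(.0693,.0793,.0893,.1):print(z,proj(t,[[.5491,.166,z]]).round(1),proj(s,[[.541,.166,z]]).round(1))
print("bottle axis pts in side",proj(t,[[.537,.166,.057],[.639,.166,.057]]).round(1))
a=cv2.resize(t["image"][180:260,220:330,::-1],(770,560),interpolation=cv2.INTER_CUBIC)
cv2.imwrite("pics/s4.png",a)
E
```

```text
0.0693 [[268.3 223.6]] [[284.6 230.9]]
0.0793 [[268.2 220.7]] [[284.6 236.7]]
0.0893 [[268.1 217.8]] [[284.5 243. ]]
0.1 [[268.  214.8]] [[284.4 250.5]]
bottle axis pts in side [[271.8 227.6]
 [243.8 222.7]]
```

View pics/s4.png

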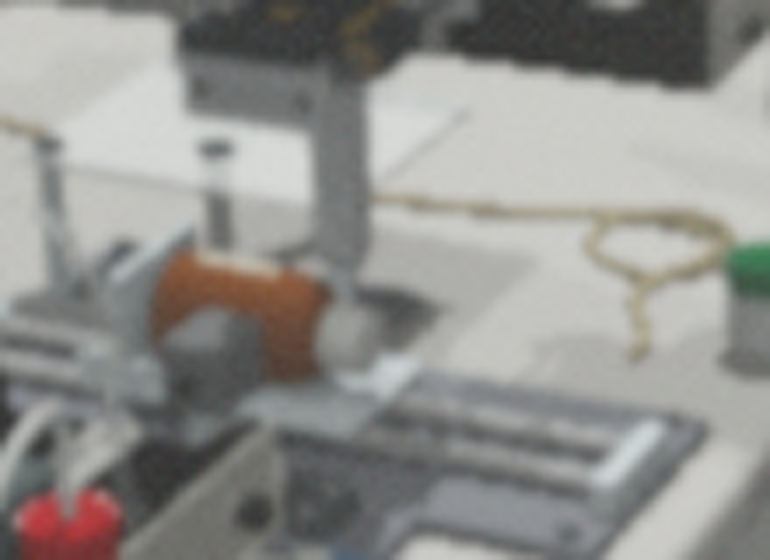

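```bash
python3 - <<'E'
from h import *
def top(s):
    hsv=cv2.cvtColor(s["image"],cv2.COLOR_RGB2HSV)
    m=((hsv[:,:,0]<16)&(hsv[:,:,1]>120)&(hsv[:,:,2]>25)); m[300:]=0;m[:,:240]=0;m[:,340:]=0;m[:200]=0
    r=[]
    for c in range(280,295):
        y=np.where(m[:,c])[0]; r.append(y.min())
    return np.median(r), m
for f in("w2.pkl","w3.pkl","last.pkl"):
    s=pickle.load(open(f,"rb"));r,m=top(s)
    print(f,r,onz(s,[(287,r)],.071).round(4), "cols",np.where(m.any(0))[0][[0,-1]])
s=pickle.load(open("last.pkl","rb"))
print(onz(s,[(248.2,236)],.057),onz(s,[(170+250/3.478,235),(170+555/3.478,235)],.06).round(4), onz(s,[(170+303/3.478,205),(170+495/3.478,205)],.06).round(4))
E
```

```text
w2.pkl 239.0 [[0.5607 0.1643 0.071 ]] cols [257 319]
w3.pkl 281.0 [[0.5589 0.1672 0.071 ]] cols [260 312]
last.pkl 217.0 [[0.5587 0.1687 0.071 ]] cols [242 328]
[[0.57519509 0.1451888  0.057     ]] [[0.5734 0.1418 0.06  ]
 [0.5735 0.1941 0.06  ]] [[0.5549 0.1513 0.06  ]
 [0.5549 0.1834 0.06  ]]
```

>>> carry_out([
  [0.3,0,0,0,0],
  [0.3,-2,0,0,0],
  [0.3,-2,0,0,0],
  [0.3,0,0,-1.8,0],
  [0.3,0,0,-1.8,0],
  [0.3,0,0,0,0],
  [0.3,2,0,0,0],
  [0.3,2,0,0,0],
  [0.3,2,0,0,0],
  [0.3,0,0,0,0],
  [0.3,0,0,0,0],
])

```text
time: 7.85
tool_pos: [0.5464, 0.167, 0.0332]
ee_rot: [-2.603, 1.571, -2.603]
wrist_force: [-0.1, -0.2, -0.2]
width: 0.0656
```

>>> carry_out([
  [0.3,0.5,0,0,0],
  [0.3,0.5,0,0,0],
  [0.3,0.4,0,0,0],
  [0.3,0,0,0,0],
])

```text
time: 8.25
tool_pos: [0.5456, 0.1669, 0.0186]
ee_rot: [-2.913, 1.57, -2.913]
wrist_force: [0.2, 0.6, 0.4]
width: 0.066
```

>>> carry_out([
  [0.45,0,0,0,0],
  [0.6,0,0,0,0],
  [0.8,0,0,0,0],
  [1,0,0,0,0],
  [1,0,0,0,0],
  [1,0,0,0,0],
])

```text
time: 8.85
tool_pos: [0.5461, 0.1671, 0.0194]
ee_rot: [0.843, 1.57, 0.843]
wrist_force: [0.4, 1.0, 0.7]
width: 0.032
```

>>> carry_out([
  [1,-0.5,0,0,0],
  [1,-0.5,0,0,0],
  [1,0,0,0,0],
  [1,0,0,0,0],
])

```text
time: 9.25
tool_pos: [0.546, 0.167, 0.0293]
ee_rot: [-0.111, 1.571, -0.111]
wrist_force: [0.1, -0.7, -1.6]
width: 0.032
```

```bash
python3 look.py
```

```text
[0.546  0.167  0.0293] w 0.032 F [ 0.1 -0.7 -1.6]
amber [300, 291, 19, 9, 80] [312. 297.]
amber [254, 293, 16, 7, 54] [260. 297.]
```

>>> carry_out([
  [1,-0.5,0,0,0],
  [1,-0.5,0,0,0],
  [1,-0.5,0,0,0],
  [1,-0.5,0,0,0],
  [1,-0.5,0,0,0],
  [1,-0.5,0,0,0],
  [1,-0.5,0,0,0],
  [1,0,0,0,0],
  [1,0,0,0,0],
])

```text
time: 10.2
tool_pos: [0.5461, 0.167, 0.0643]
ee_rot: [-0.028, 1.571, -0.028]
wrist_force: [-0.1, 0.8, -2.1]
width: 0.032
```

```bash
python3 look.py; python3 - <<'E'
from h import *
from bench import robot
o=robot.get_obs();print(np.round(o["wrist_torque"],3),np.round(o["wrist_force"],2))
for f in("w1","side"):
    s=robot.snapshot("side")
im=s["image"];hsv=cv2.cvtColor(im,cv2.COLOR_RGB2HSV)
m=((hsv[:,:,0]<16)&(hsv[:,:,1]>100)&(hsv[:,:,2]>40))[180:250,225:300]
n,l,st,c=cv2.connectedComponentsWithStats(m.astype(np.uint8))
i=1+np.argmax(st[1:,4]);ys,xs=np.where(l==i)
print(st[i],c[i]+[225,180]); w,v=np.linalg.eigh(np.cov(np.c_[xs,ys].T));print(w,v[:,1])
for th in (0,30,60,90):
    a=np.deg2rad(th);P=np.array([.546,.167,.0643+.038]); d=np.array([np.cos(a),0,-np.sin(a)])
    print(th,proj(s,[P,P+.02*d,P+.06*d,P+.094*d]).round(0).tolist())
E
```

```text
[0.5461 0.167  0.0643] w 0.032 F [-0.1  0.8 -2.1]
amber [300, 291, 19, 9, 76] [312. 297.]
amber [254, 292, 17, 8, 63] [259. 297.]
[0.074 0.021 0.011] [ 0.03 -0.17 -0.84]
[ 17  26  20  13 177] [251.6440678  211.70056497]
[ 8.09401743 29.37022243] [-0.99751563 -0.07044547]
0 [[269.0, 214.0], [263.0, 213.0], [252.0, 212.0], [243.0, 210.0]]
30 [[269.0, 214.0], [264.0, 216.0], [255.0, 220.0], [247.0, 224.0]]
60 [[269.0, 214.0], [266.0, 219.0], [261.0, 228.0], [257.0, 235.0]]
90 [[269.0, 214.0], [269.0, 220.0], [269.0, 231.0], [270.0, 241.0]]
```

```bash
cat > side.py <<'E'
from h import *
from bench import robot
o=robot.get_obs();print("t",round(o["time"],2),np.round(o["tool_pos"],4),"w",round(o["width"],4),"F",np.round(o["wrist_force"],1))
s=robot.snapshot("side");pickle.dump(s,open("slast.pkl","wb"))
hsv=cv2.cvtColor(s["image"],cv2.COLOR_RGB2HSV)
m=((hsv[:,:,0]<16)&(hsv[:,:,1]>100)&(hsv[:,:,2]>40))[180:250,225:300]
n,l,st,c=cv2.connectedComponentsWithStats(m.astype(np.uint8))
i=1+np.argmax(st[1:,4]);ys,xs=np.where(l==i)
w,v=np.linalg.eigh(np.cov(np.c_[xs,ys].T));print("amber bbox",(st[i][:4]+[225,180,0,0]).tolist(),st[i][4],"c",(c[i]+[225,180]).round(1),"axis",v[:,1].round(2),w.round(1))
P=o["tool_pos"]+[0,0,.038]
for th in range(0,91,15):
    a=np.deg2rad(th);d=np.array([np.cos(a),0,-np.sin(a)])
    print(th,proj(s,[P+.055*d]).round(1).tolist(),end=" ")
E
echo
```

>>> carry_out([
  [0.663,0,0,0,0],
  [0.663,0,0,0,0],
  [0.661,0,0,0,0],
  [0.661,0,0,0,0],
  [0.661,0,0,0,0],
])

```text
time: 10.85
tool_pos: [0.5462, 0.167, 0.0643]
ee_rot: [-0.059, 1.57, -0.059]
wrist_force: [0.0, 0.1, -2.6]
width: 0.0322
```

```bash
python3 side.py
```

```text
t 10.85 [0.5462 0.167  0.0643] w 0.0322 F [ 0.   0.1 -2.6]
amber bbox [243, 210, 19, 11] 154 c [252.1 214.6] axis [-0.99  0.16] [ 6.2 29. ]
0 [[253.3, 211.8]] 15 [[254.0, 215.9]] 30 [[255.7, 219.9]] 45 [[258.2, 223.6]] 60 [[261.5, 226.6]] 75 [[265.2, 228.8]] 90 [[269.2, 230.0]]
```

>>> carry_out([
  [0.661,0,0,0,0],
  [0.661,0,0,0,0],
  [0.661,0,0,0,0],
  [0.661,0,0,0,0],
  [0.661,0,0,0,0],
  [0.661,0,0,0,0],
])

```text
time: 11.5
tool_pos: [0.546, 0.167, 0.0644]
ee_rot: [0.17, 1.571, 0.17]
wrist_force: [-1.3, 0.4, 1.9]
width: 0.032
```

```bash
python3 side.py
```

```text
t 11.5 [0.546  0.167  0.0644] w 0.032 F [-1.3  0.4  1.9]
amber bbox [245, 213, 17, 11] 111 c [254.2 218.6] axis [-0.95  0.33] [ 4.8 24.5]
0 [[253.3, 211.8]] 15 [[254.0, 215.9]] 30 [[255.7, 219.9]] 45 [[258.3, 223.6]] 60 [[261.5, 226.6]] 75 [[265.3, 228.8]] 90 [[269.3, 230.0]]
```

>>> carry_out([
  [0.661,-0.3,0,0.1,0],
  [0.661,-0.3,0,0.1,0],
  [0.661,-0.3,0,0.1,0],
  [0.661,-0.3,0,0.1,0],
  [0.661,-0.3,0,0.1,0],
  [0.661,-0.3,0,0.1,0],
  [0.661,-0.3,0,0.1,0],
  [0.661,-0.3,0,0.1,0],
  [0.661,-0.3,0,0.1,0],
  [0.661,0,0,0,0],
  [0.661,0,0,0,0],
  [0.661,0,0,0,0],
])

```text
time: 12.75
tool_pos: [0.5549, 0.1669, 0.091]
ee_rot: [-2.853, 1.57, -2.853]
wrist_force: [-0.2, 0.1, -2.5]
width: 0.032
```

```bash
python3 side.py
```

```text
t 12.75 [0.5549 0.1669 0.091 ] w 0.032 F [-0.2  0.1 -2.5]
amber bbox [243, 205, 16, 13] 105 c [251.  211.5] axis [-0.86  0.51] [ 4.  24.5]
0 [[250.5, 203.7]] 15 [[251.2, 207.9]] 30 [[252.9, 212.0]] 45 [[255.5, 215.6]] 60 [[258.8, 218.6]] 75 [[262.5, 220.8]] 90 [[266.5, 222.1]]
```

>>> carry_out([
  [0.6605,0,0,0,0],
  [0.6605,0,0,0,0],
  [0.6605,0,0,0,0],
  [0.66,0,0,0,0],
  [0.66,0,0,0,0],
  [0.66,0,0,0,0],
])

```text
time: 13.4
tool_pos: [0.555, 0.167, 0.0912]
ee_rot: [-0.012, 1.571, -0.012]
wrist_force: [0.7, 0.8, -1.7]
width: 0.0323
```

```bash
python3 side.py
```

```text
t 13.4 [0.555  0.167  0.0912] w 0.0323 F [ 0.7  0.8 -1.7]
amber bbox [243, 205, 16, 14] 105 c [250.9 211.5] axis [-0.87  0.49] [ 4.  24.7]
0 [[250.4, 203.7]] 15 [[251.2, 207.8]] 30 [[252.9, 211.9]] 45 [[255.4, 215.5]] 60 [[258.7, 218.6]] 75 [[262.5, 220.8]] 90 [[266.5, 222.0]]
```

>>> carry_out([
  [0.66,0.5,0,0,0],
  [0.66,0.5,0,0,0],
  [0.66,0.5,0,0,0],
  [0.66,0.2,0,0.3,0],
  [0.66,0,0,0.3,0],
  [0.66,-0.1,0,0.3,0],
  [0.66,-0.1,0,0.3,0],
  [0.66,0,0,0,0],
])

```text
time: 14.25
tool_pos: [0.561, 0.1672, 0.075]
ee_rot: [-3.108, 1.556, -3.107]
wrist_force: [-12.8, -0.7, 2.3]
width: 0.0321
```

```bash
python3 side.py
```

```text
t 14.25 [0.561  0.1672 0.075 ] w 0.0321 F [-12.8  -0.7   2.3]
amber bbox [241, 210, 18, 13] 120 c [249.5 216.6] axis [-0.87  0.5 ] [ 5.9 24. ]
0 [[249.0, 208.1]] 15 [[249.7, 212.2]] 30 [[251.4, 216.3]] 45 [[254.0, 219.9]] 60 [[257.2, 222.9]] 75 [[261.0, 225.1]] 90 [[264.9, 226.3]]
```

>>> carry_out([
  [0.66,-0.2,0,0.1,0],
  [0.66,-0.2,0,0.1,0],
  [0.66,-0.2,0,0.1,0],
  [0.66,-0.2,0,0.1,0],
  [0.66,-0.2,0,0.1,0],
  [0.66,-0.2,0,0.1,0],
  [0.66,0,0,0,0],
])

```text
time: 15.0
tool_pos: [0.5661, 0.1674, 0.0876]
ee_rot: [-3.117, 1.555, -3.116]
wrist_force: [-16.2, 0.4, 5.4]
width: 0.0322
```

```bash
python3 side.py
```

```text
t 15.0 [0.5661 0.1674 0.0876] w 0.0322 F [-16.2   0.4   5.4]
amber bbox [242, 207, 15, 17] 94 c [249.  214.8] axis [-0.71  0.7 ] [ 3.7 28. ]
0 [[247.4, 204.2]] 15 [[248.1, 208.4]] 30 [[249.8, 212.5]] 45 [[252.4, 216.1]] 60 [[255.7, 219.1]] 75 [[259.4, 221.3]] 90 [[263.4, 222.5]]
```

>>> carry_out([
  [0.66,0,0,0.2,0],
  [0.66,0,0,0.2,0],
  [0.66,0,0,0.2,0],
  [0.66,0,0,0.2,0],
  [0.66,0,0,0.2,0],
  [0.66,0,0,0.2,0],
])

```text
time: 15.65
tool_pos: [0.5676, 0.1678, 0.0873]
ee_rot: [-3.115, 1.532, -3.113]
wrist_force: [-40.9, 0.1, 18.0]
width: 0.0321
```

```bash
python3 side.py
```

```text
t 15.65 [0.5676 0.1678 0.0873] w 0.0321 F [-40.9   0.1  18. ]
amber bbox [241, 208, 14, 14] 84 c [248.6 214.8] axis [-0.72  0.69] [ 3.4 23.8]
0 [[246.9, 204.3]] 15 [[247.6, 208.5]] 30 [[249.3, 212.5]] 45 [[251.9, 216.2]] 60 [[255.2, 219.2]] 75 [[258.9, 221.4]] 90 [[262.9, 222.6]]
```

>>> carry_out([
  [0.66,0,0,-0.6,0],
  [0.66,0,0,-0.6,0],
  [0.66,-0.3,0,0.1,0],
  [0.66,-0.3,0,0.2,0],
  [0.66,-0.3,0,0.2,0],
  [0.66,-0.3,0,0.2,0],
  [0.66,-0.3,0,0.2,0],
  [0.66,-0.3,0,0.2,0],
  [0.66,-0.3,0,0.2,0],
  [0.66,0,0,0,0],
])

```text
time: 16.7
tool_pos: [0.5869, 0.1669, 0.1097]
ee_rot: [0.014, 1.569, 0.014]
wrist_force: [-0.2, -0.3, -2.3]
width: 0.032
```

```bash
python3 side.py
```

```text
t 16.7 [0.5869 0.1669 0.1097] w 0.032 F [-0.2 -0.3 -2.3]
amber bbox [247, 203, 7, 8] 23 c [249.5 206.9] axis [0.68 0.73] [1.4 6.2]
0 [[241.4, 196.9]] 15 [[242.2, 201.1]] 30 [[243.9, 205.2]] 45 [[246.4, 208.8]] 60 [[249.7, 211.8]] 75 [[253.4, 214.0]] 90 [[257.4, 215.2]]
```

```bash
cat > scn.py <<'E'
from h import *
from bench import robot
o=robot.get_obs();print("t",round(o["time"],2),np.round(o["tool_pos"],4),"w",round(o["width"],4),"F",np.round(o["wrist_force"],1))
s=robot.snapshot("scene");pickle.dump(s,open("sclast.pkl","wb"))
hsv=cv2.cvtColor(s["image"],cv2.COLOR_RGB2HSV)
P=o["tool_pos"]+[0,0,.038]
u,v=proj(s,[P])[0].astype(int)
m=((hsv[:,:,0]<16)&(hsv[:,:,1]>90)&(hsv[:,:,2]>30)).astype(np.uint8);k=np.zeros_like(m);k[v-30:v+60,u-40:u+40]=1;m*=k
n,l,st,c=cv2.connectedComponentsWithStats(m)
for i in 1+np.argsort(-st[1:,4])[:3]:
    ys,xs=np.where(l==i)
    if len(xs)<8: continue
    w,e=np.linalg.eigh(np.cov(np.c_[xs,ys].T));print("amber bbox",st[i].tolist(),"c",c[i].round(1),"axis",e[:,1].round(2),w.round(1))
print("P",u,v)
for th in range(0,106,15):
    a=np.deg2rad(th);d=np.array([np.cos(a),0,-np.sin(a)])
    q=proj(s,[P+.03*d,P+.062*d,P+.094*d]).round(1);print(th,q.tolist())
E
python3 scn.py
```

```text
t 16.75 [0.5866 0.1669 0.1095] w 0.032 F [-0.5  0.3 -1.8]
amber bbox [263, 179, 15, 13, 93] c [270.2 184.8] axis [-0.96  0.27] [ 5.1 18.6]
P 266 176
0 [[272.5, 172.8], [278.3, 169.0], [283.9, 165.3]]
15 [[272.3, 175.1], [277.9, 173.6], [283.3, 172.2]]
30 [[271.8, 177.4], [276.8, 178.4], [281.6, 179.3]]
45 [[270.9, 179.7], [275.0, 183.0], [279.0, 186.3]]
60 [[269.8, 181.8], [272.7, 187.3], [275.6, 192.6]]
75 [[268.4, 183.5], [270.0, 190.8], [271.6, 197.9]]
90 [[267.0, 184.8], [267.1, 193.4], [267.2, 201.9]]
105 [[265.6, 185.5], [264.1, 194.9], [262.7, 204.2]]
```

>>> carry_out([
  [0.66,0,-0.1,0.3,0],
  [0.66,0,-0.1,0.3,0],
  [0.66,0,0,0.3,0],
  [0.66,0,0,0.3,0],
  [0.66,0,0,0.3,0],
  [0.66,0,0,0.3,0],
  [0.66,0,0,0.3,0],
  [0.66,0,0,0.3,0],
  [0.66,0,0,0,0],
])

```text
time: 17.7
tool_pos: [0.6108, 0.165, 0.1096]
ee_rot: [0.086, 1.569, 0.086]
wrist_force: [0.7, 0.6, 0.4]
width: 0.0317
```

```bash
python3 scn.py
```

```text
t 17.7 [0.6108 0.165  0.1096] w 0.0317 F [0.7 0.6 0.4]
amber bbox [266, 184, 15, 23, 143] c [271.9 190.9] axis [-0.54  0.84] [11.7 31.9]
P 271 173
0 [[277.4, 170.1], [283.0, 166.3], [288.6, 162.7]]
15 [[277.2, 172.3], [282.6, 170.9], [287.9, 169.5]]
30 [[276.6, 174.6], [281.5, 175.6], [286.2, 176.6]]
45 [[275.8, 176.9], [279.8, 180.2], [283.6, 183.5]]
60 [[274.7, 178.9], [277.5, 184.4], [280.3, 189.7]]
75 [[273.3, 180.6], [274.9, 187.9], [276.3, 194.9]]
90 [[271.9, 181.9], [272.0, 190.5], [272.0, 198.9]]
105 [[270.5, 182.6], [269.1, 191.9], [267.6, 201.2]]
```

```bash
python3 - <<'E'
from h import *
from bench import robot
sc=pickle.load(open("sclast.pkl","rb"));w=robot.snapshot("wrist");sd=robot.snapshot("side")
pickle.dump((w,sd),open("mont.pkl","wb"))
z=lambda s,r,c,h,ww:cv2.resize(s["image"][r:r+h,c:c+ww,::-1],(400,300),interpolation=cv2.INTER_CUBIC)
a=np.vstack([np.hstack([z(sc,150,230,75,100),z(sd,170,205,75,100)]),np.hstack([z(w,150,160,195,260),z(w,0,0,420,560)])])
cv2.imwrite("pics/m1.png",a)
for p in([.611,.165,.03],[.611,.165,.132],[.649,.165,.084]):print(proj(sc,[p]),proj(sd,[p]),proj(w,[p]))
E
```

```text
[[272.08790745 204.9196129 ]] [[251.91977048 231.37086039]] [[284.98888489 208.52063619]]
[[271.96046974 177.9354794 ]] [[250.42680611 202.59663041]] [[284.53024656 259.01770314]]
[[278.77046777 186.13048837]] [[240.84831164 214.55129498]] [[284.87410975 279.53252903]]
```

View pics/m1.png

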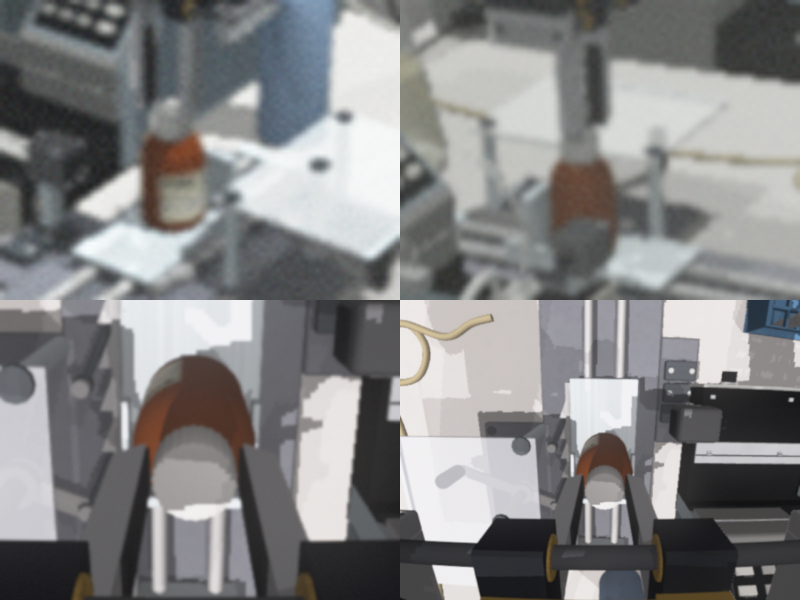

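>>> carry_out([
  [0.6,0,0,0,0],
  [0.6,0,0.1,0,0],
  [0.6,0.8,0,0,0],
  [0.6,0.8,0,0,0],
  [0.6,0.7,0,0,0],
  [0.6,0,0,0,0],
  [0.68,0,0,0,0],
  [0.8,0,0,0,0],
  [1,0,0,0,0],
  [1,0,0,0,0],
])

```text
time: 18.85
tool_pos: [0.6099, 0.1661, 0.0859]
ee_rot: [2.995, 1.57, 2.995]
wrist_force: [0.1, 0.0, -2.0]
width: 0.0314
```

```bash
cat > cap.py <<'E'
# cap disc (grey, low saturation) isn't separable: report amber rim in wrist view plus scene blob
import subprocess
E
python3 scn.py | head -4
```

```text
t 18.85 [0.6099 0.1661 0.0859] w 0.0314 F [ 0.1  0.  -2. ]
amber bbox [266, 184, 15, 22, 129] c [271.3 191. ] axis [-0.55  0.84] [12.2 28.8]
P 271 180
0 [[276.9, 176.5], [282.6, 172.7], [288.0, 169.0]]
```

```bash
python3 - <<'E'
from h import *
from bench import robot
w0,_=pickle.load(open("mont.pkl","rb"));w=robot.snapshot("wrist");pickle.dump(w,open("w6.pkl","wb"))
for s in(w0,w):
    hsv=cv2.cvtColor(s["image"],cv2.COLOR_RGB2HSV)
    m=((hsv[:,:,0]<16)&(hsv[:,:,1]>100)&(hsv[:,:,2]>25)).astype(np.uint8);m[330:]=0;m[:,:230]=0;m[:,345:]=0;m[:150]=0
    n,l,st,c=cv2.connectedComponentsWithStats(m);i=1+np.argmax(st[1:,4]);ys,xs=np.where(l==i)
    t=ys.min();print(st[i],"foot -x edge x",onz(s,[(xs[ys<t+3].mean(),t)],.03).round(4),
      "widest",[(int(xs[ys==r].min()),int(xs[ys==r].max()),int(r)) for r in range(t,ys.max(),8)])
    g=cv2.GaussianBlur(cv2.cvtColor(s["image"],cv2.COLOR_RGB2GRAY),(3,3),0)[220:330,230:345]
    h=cv2.HoughCircles(g,cv2.HOUGH_GRADIENT,1.2,20,param1=80,param2=12,minRadius=20,maxRadius=45)
    if h is not None:
        for u,v,r in h[0][:3]: print("circ",u+230,v+220,r,onz(s,[(u+230,v+220)],.132).round(4))
E
```

```text
[ 247  206   77   55 1925] foot -x edge x [[0.6088 0.1546 0.03  ]] widest [(272, 276, 206), (258, 314, 214), (252, 319, 222), (250, 321, 230), (248, 323, 238), (256, 315, 246), (257, 314, 254)]
circ 285.8 273.4 30.8 [[0.6199 0.1657 0.132 ]]
circ 294.2 321.4 40.16 [[0.6518 0.1707 0.132 ]]
circ 277.4 293.8 40.28 [[0.6331 0.1608 0.132 ]]
[ 245  214   80   50 2232] foot -x edge x [[0.608  0.1784 0.03  ]] widest [(295, 295, 214), (262, 317, 222), (252, 320, 230), (247, 323, 238), (258, 314, 246), (258, 313, 254), (258, 259, 262)]
circ 285.8 296.2 33.68 [[0.6204 0.1668 0.132 ]]
circ 278.6 267.4 42.920002 [[0.6043 0.1632 0.132 ]]
circ 277.4 235.0 44.24 [[0.5873 0.1628 0.132 ]]
```

>>> carry_out([
  [0.6,0,0,0,0],
  [0.5,0,0,0,0],
  [0.4,0,0,0,0],
  [0.4,0,0,0,0],
  [0.4,-2,0,0,0],
  [0.4,-2,0,0,0],
  [0.4,-3,0,0,0],
  [0.4,-3,0,0,0],
  [0.4,0,0,-4,0],
  [0.4,0,0,-4,0],
  [0.4,0,0,0,0],
  [0.4,0,0,0,0],
])

```text
time: 20.15
tool_pos: [0.5298, 0.1661, 0.1868]
ee_rot: [0.094, 1.569, 0.094]
wrist_force: [0.6, 0.0, -0.3]
width: 0.0563
```

```bash
cat > stand.py <<'E'
from h import *
from bench import robot
o=robot.get_obs();print("t",round(o["time"],2),np.round(o["tool_pos"],4),np.round(o["joint_positions"],2))
s=robot.snapshot("wrist");pickle.dump(s,open("w7.pkl","wb"))
cap=np.array([.62,.166,.132]);u,v=proj(s,[cap])[0];print("pred cap",u,v)
d=np.linalg.norm(s["pose"][:3,3]-cap);r=350*.016/d
g=cv2.GaussianBlur(cv2.cvtColor(s["image"],cv2.COLOR_RGB2GRAY),(3,3),0)
h=cv2.HoughCircles(g,cv2.HOUGH_GRADIENT,1,15,param1=80,param2=10,minRadius=int(r-4),maxRadius=int(r+5))
c=[q for q in h[0] if np.hypot(q[0]-u,q[1]-v)<30] if h is not None else []
for q in c[:4]: print("circ",q,onz(s,[q[:2]],.132).round(4))
hsv=cv2.cvtColor(s["image"],cv2.COLOR_RGB2HSV)
m=((hsv[:,:,0]<16)&(hsv[:,:,1]>100)&(hsv[:,:,2]>25)).astype(np.uint8)
y0,x0=int(max(v-90,0)),int(u-60);k=np.zeros_like(m);k[y0:int(v+90),x0:x0+120]=1;m*=k
n,l,st,cc=cv2.connectedComponentsWithStats(m);i=1+np.argmax(st[1:,4]);print("amber",st[i],cc[i])
for th in("up",): print("pred silhouettes foot rim:",proj(s,[[.62-.027,.166,.03],[.62,.139,.03],[.62,.193,.03],[.647,.166,.03],[.62,.139,.09],[.62,.193,.09],[.62-.027,.166,.09]]).round(0).tolist())
E
python3 stand.py
```

```text
t 20.15 [0.5298 0.1661 0.1868] [ 0.2   0.1   1.35 -0.    1.69 -1.37]
pred cap 284.89259909272323 317.67669648759784
circ [284.5 321.5  22.4] [[0.6238 0.1657 0.132 ]]
circ [285.5 305.5  17.4] [[0.6081 0.1665 0.132 ]]
amber [ 258  266   54   44 1292] [283.88390093 283.51470588]
pred silhouettes foot rim: [[285.0, 243.0], [261.0, 266.0], [309.0, 266.0], [285.0, 287.0], [257.0, 293.0], [313.0, 293.0], [285.0, 267.0]]
```

```bash
python3 - <<'E'
from h import *
s=pickle.load(open("w7.pkl","rb"));im=s["image"]
for c in(278,285,292):print(c,[(r,*im[r,c].tolist()) for r in range(228,346,4)])
for x in(.612,.616,.620,.624):
    print(x,proj(s,[[x-.027,.166,.03],[x-.027,.166,.09],[x-.016,.166,.116],[x-.016,.166,.132],[x+.016,.166,.132]])[:,1].round(0))
E
```

```text
278 [(228, 234, 236, 239), (232, 233, 236, 238), (236, 232, 235, 238), (240, 231, 234, 237), (244, 163, 161, 162), (248, 106, 99, 93), (252, 102, 95, 92), (256, 106, 98, 92), (260, 102, 94, 88), (264, 92, 77, 69), (268, 87, 59, 49), (272, 97, 63, 49), (276, 109, 68, 51), (280, 115, 69, 50), (284, 122, 71, 50), (288, 120, 75, 57), (292, 114, 111, 110), (296, 127, 124, 123), (300, 195, 192, 194), (304, 244, 244, 246), (308, 244, 244, 245), (312, 244, 244, 244), (316, 244, 244, 244), (320, 244, 244, 244), (324, 244, 244, 244), (328, 241, 240, 240), (332, 149, 148, 156), (336, 148, 147, 156), (340, 148, 146, 155), (344, 63, 63, 65)]
285 [(228, 244, 244, 247), (232, 233, 236, 239), (236, 231, 234, 236), (240, 228, 232, 235), (244, 92, 80, 77), (248, 80, 62, 58), (252, 80, 62, 58), (256, 80, 60, 55), (260, 80, 59, 52), (264, 79, 58, 51), (268, 84, 59, 50), (272, 96, 63, 50), (276, 108, 66, 50), (280, 112, 68, 50), (284, 112, 67, 48), (288, 110, 90, 82), (292, 115, 112, 111), (296, 125, 122, 121), (300, 235, 234, 234), (304, 244, 244, 244), (308, 244, 244, 243), (312, 244, 244, 243), (316, 
[... 226 characters left out ...]
 243, 246), (240, 180, 183, 188), (244, 101, 94, 94), (248, 80, 64, 58), (252, 81, 62, 57), (256, 79, 59, 54), (260, 79, 60, 53), (264, 78, 57, 51), (268, 81, 57, 50), (272, 87, 59, 49), (276, 103, 65, 51), (280, 112, 68, 50), (284, 98, 63, 48), (288, 89, 65, 55), (292, 112, 109, 108), (296, 118, 115, 114), (300, 190, 187, 184), (304, 244, 244, 242), (308, 244, 243, 242), (312, 244, 243, 242), (316, 244, 243, 242), (320, 244, 243, 241), (324, 244, 242, 241), (328, 239, 237, 235), (332, 149, 146, 151), (336, 153, 151, 154), (340, 156, 153, 157), (344, 65, 64, 65)]
0.612 [237. 260. 283. 293. 326.]
0.616 [240. 263. 288. 297. 330.]
0.62 [243. 267. 292. 301. 334.]
0.624 [247. 271. 296. 305. 337.]
```

>>> carry_out([
  [0.6,-2,0,-4,8.5],
  [0.7,-2,0,0,8.5],
  [0.8,0,0,0,8.5],
  [1,0,0,0,8.5],
  [1,0,0,0,8.5],
  [1,0,0,0,8.5],
  [1,0,0,0,8.5],
  [1,0,0,0,8.5],
  [1,0,0,0,8.5],
  [1,0,0,0,8.5],
  [1,0,0,0,5],
  [1,0,-4,4,0],
  [1,0,-4,4,0],
  [1,0,-3,5,0],
  [1,0,0,5,0],
  [1,0,0,5,0],
  [1,0,0,5,0],
  [1,0,-2,5,0],
  [1,0,-4,4,0],
  [1,0,-4,3,0],
])

```text
time: 22.2
tool_pos: [0.2993, -0.2123, 0.2265]
ee_rot: [0.172, 1.57, -1.399]
wrist_force: [-0.4, -1.1, -0.2]
width: 0.0007
```

```bash
python3 - <<'E'
from h import *
from bench import robot
o=robot.get_obs();print(R(o).round(3),np.round(o["joint_positions"],3),np.round(o["tool_pos"],4))
E
```

```text
[[ 0.     1.    -0.001]
 [-0.001 -0.001 -1.   ]
 [-1.     0.     0.001]] [-0.771 -0.333  1.657 -0.     1.817 -0.771] [ 0.2993 -0.2123  0.2265]
```

>>> carry_out([
  [1,0,-4.8,2,0],
  [1,0,-4.8,2,0],
  [1,0,-4.8,2,0],
  [1,0,-4.8,2,0],
  [1,0,-4.8,2,0],
  [1,0,0,-3,0],
  [1,0,0,-3,0],
  [1,0,0,-3,0],
  [1,0,0,-3,0],
  [1,0,0,-3,0],
  [1,0,0,0,0],
])

```text
time: 23.3
tool_pos: [0.0765, -0.1727, 0.2322]
ee_rot: [-2.677, 1.557, 2.037]
wrist_force: [0.0, -0.1, 0.7]
width: 0.0007
```

```bash
cat > pose.py <<'E'
from h import *
from bench import robot
o=robot.get_obs();print("t",round(o["time"],2),R(o).round(3).tolist(),"q",np.round(o["joint_positions"],3),np.round(o["tool_pos"],4),"F",np.round(o["wrist_force"],1))
E
python3 pose.py
```

```text
t 23.3 [[-0.006, 1.0, 0.001], [0.013, 0.001, -1.0], [-1.0, -0.006, -0.013]] q [-1.448 -0.755  1.874 -0.005  2.036 -1.452] [ 0.0765 -0.1727  0.2322] F [ 0.  -0.1  0.7]
```

>>> carry_out([
  [1,0,0,-3,0],
  [1,0,0,-3,0],
  [1,0,0,-3,0],
  [1,0,0,0,0],
  [1,0,0,0,0],
])

```text
time: 23.8
tool_pos: [0.1054, -0.128, 0.2488]
ee_rot: [-2.598, 1.504, 2.116]
wrist_force: [-0.8, -1.1, -1.0]
width: 0.0005
```

```bash
python3 pose.py
```

```text
t 23.8 [[-0.034, 0.999, 0.001], [0.057, 0.003, -0.998], [-0.998, -0.034, -0.057]] q [-1.202 -0.754  1.842 -0.014  2.119 -1.211] [ 0.1054 -0.128   0.2488] F [-0.8 -1.1 -1. ]
```

>>> carry_out([
  [1,0,0,4,0],
  [1,0,0,4,0],
  [1,0,0,4,0],
  [1,0,0,0,0],
])

```text
time: 24.2
tool_pos: [0.1037, -0.2499, 0.2393]
ee_rot: [-2.619, 1.498, 2.088]
wrist_force: [0.3, -0.2, -0.4]
width: 0.0004
```

```bash
python3 pose.py
```

```text
t 24.2 [[-0.036, 0.999, -0.006], [0.063, -0.004, -0.998], [-0.997, -0.036, -0.063]] q [-1.358 -0.496  1.738 -0.024  1.968 -1.361] [ 0.1037 -0.2499  0.2393] F [ 0.3 -0.2 -0.4]
```

>>> carry_out([
  [1,-3,4,0,0],
  [1,-3,4,0,0],
  [1,-3,3,-2,0],
  [1,-2,3,-3.5,0],
  [1,0,3,-4,0],
  [1,0,2,-4.5,0],
  [1,0,1,-4.8,0],
  [1,0,1,-4.8,0],
  [1,0,0,-4.9,0],
  [1,0,0,-4.9,0],
  [1,0,0,-4.9,0],
  [1,0,0,-4.9,0],
  [1,0,-2,-4.5,0],
  [1,0,-2,-4.5,0],
  [1,0,-2.5,-4.3,0],
  [1,0,-2.5,-4.3,0],
  [1,0,-2.5,-4.3,0],
  [1,0,-2.5,-4.3,0],
  [1,0,-2.5,-4.3,0],
  [1,0,-2.5,-4.3,0],
])

```text
time: 26.2
tool_pos: [0.1293, 0.5263, 0.396]
ee_rot: [-2.616, 1.504, 2.096]
wrist_force: [0.2, -0.2, 0.0]
width: 0.0005
```

```bash
python3 pose.py
```

```text
t 26.2 [[-0.034, 0.999, -0.002], [0.058, -0.0, -0.998], [-0.998, -0.034, -0.058]] q [1.188 0.09  0.941 0.06  2.068 1.219] [0.1293 0.5263 0.396 ] F [ 0.2 -0.2  0. ]
```

>>> carry_out([
  [1,0,-2,-4.5,0],
  [1,0,-2,-4.5,0],
  [1,0,0,-5,0],
  [1,0,0,-5,0],
  [1,0,0,-5,0],
  [1,0,0,-5,0],
  [1,0,0,-5,0],
  [1,0,0,-5,0],
  [1,0,0,0,0],
])

```text
time: 27.1
tool_pos: [0.0778, 0.8084, 0.334]
ee_rot: [-2.986, 1.408, 1.723]
wrist_force: [-0.3, -0.9, -0.4]
width: 0.0004
```

```bash
python3 pose.py
```

```text
t 27.1 [[-0.025, 1.0, -0.005], [0.161, -0.001, -0.987], [-0.987, -0.025, -0.161]] q [1.38  0.683 0.279 0.061 2.025 1.414] [0.0778 0.8084 0.334 ] F [-0.3 -0.9 -0.4]
```

>>> carry_out([
  [1,0,0,-5,0],
  [1,0,0,-5,0],
  [1,0,0,-5,0],
  [1,0,0,-5,0],
  [1,0,0,-5,0],
  [1,0,0,0,0],
])

```text
time: 27.7
tool_pos: [0.065, 0.9063, 0.2954]
ee_rot: [-3.102, 1.246, 1.605]
wrist_force: [0.6, 0.2, -0.3]
width: 0.0007
```

```bash
python3 pose.py
```

```text
t 27.7 [[-0.011, 1.0, -0.007], [0.319, -0.004, -0.948], [-0.948, -0.013, -0.319]] q [1.412 0.754 0.276 0.063 1.792 1.441] [0.065  0.9063 0.2954] F [ 0.6  0.2 -0.3]
```

>>> carry_out([
  [1,-1,0,-4.9,0],
  [1,-1,0,-4.9,0],
  [1,-1,0,-4.9,0],
  [1,-1,0,-4.9,0],
  [1,-1,0,-4.9,0],
  [1,-1,0,-4.9,0],
  [1,-1,0,-4.9,0],
  [1,0,0,0,0],
])

```text
time: 28.5
tool_pos: [0.0507, 0.9737, 0.3656]
ee_rot: [-3.141, 0.994, 1.563]
wrist_force: [-0.2, 1.1, 0.5]
width: 0.0002
```

```bash
python3 pose.py
```

```text
t 28.5 [[0.004, 1.0, -0.007], [0.545, -0.008, -0.838], [-0.838, -0.0, -0.545]] q [1.434 0.718 0.274 0.07  1.577 1.463] [0.0507 0.9737 0.3656] F [-0.2  1.1  0.5]
```

>>> carry_out([
  [1,-1,0,-4.9,0],
  [1,-1,0,-4.9,0],
  [1,0,0,0,0],
])

```text
time: 28.8
tool_pos: [0.0475, 0.9851, 0.3954]
ee_rot: [3.138, 0.924, 1.558]
wrist_force: [-1.1, -1.1, 0.3]
width: 0.0008
```

```bash
python3 pose.py
```

```text
t 28.8 [[0.007, 1.0, -0.006], [0.602, -0.01, -0.798], [-0.798, 0.002, -0.602]] q [1.438 0.699 0.274 0.073 1.526 1.467] [0.0475 0.9851 0.3954] F [-1.1 -1.1  0.3]
```

```bash
python3 - <<'E'
from h import *
d=pickle.load(open("s0.pkl","rb"))
w,s,sd=d["wrist"],d["scene"],d["side"]
print("small bottle wrist base",onz(w,[(207,328)],0).round(3),"cap top",onz(w,[(184,372)],.09).round(3))
print("scene base",onz(s,[(338,281)],0).round(3),"cap",onz(s,[(340,256)],.09).round(3))
print("timer",onz(s,[(383,290)],0).round(3),"tipbox",onz(s,[(430,322)],0).round(3))
print("jar",onz(w,[(153,207)],.046).round(3),onz(s,[(282,264)],0).round(3))
print("rest handle etc proj scene",proj(s,[[.643,-.018,.04]]))
E
```

```text
small bottle wrist base [[ 0.448 -0.188  0.   ]] cap top [[ 0.443 -0.18   0.09 ]]
scene base [[ 0.434 -0.189  0.   ]] cap [[ 0.431 -0.19   0.09 ]]
timer [[ 0.473 -0.307  0.   ]] tipbox [[ 0.432 -0.456  0.   ]]
jar [[ 0.414 -0.014  0.046]] [[ 0.406 -0.019  0.   ]]
rest handle etc proj scene [[324.66066651 215.71604405]]
```

>>> carry_out([
  [1,-2.7,2,3.6,0],
  [1,-2.7,2,3.6,0],
  [1,-2.7,2,3.6,0],
  [1,-2.7,2,3.6,0],
  [1,-2.7,2,3.6,0],
  [1,-2.7,2,3.6,0],
  [1,-2.7,2,3.6,0],
  [1,-2.7,2,3.6,0],
  [1,-2.7,2,3.6,0],
  [1,-2.7,2,3.6,0],
  [1,-2.7,2,3.6,0],
  [1,-2.9,1,3.8,0],
  [1,-2.9,1,3.8,0],
  [1,-2.9,1,3.8,0],
  [1,-2.9,1,3.8,0],
  [1,-2.9,1,3.8,0],
  [1,-2.9,1,3.8,0],
  [1,-2.9,1,3.8,0],
  [1,-2.9,1,3.8,0],
  [1,0,0,0,0],
])

```text
time: 30.8
tool_pos: [0.3393, 0.1062, 0.3968]
ee_rot: [-3.139, 0.93, 1.551]
wrist_force: [-0.3, -0.0, 0.4]
width: 0.0004
```

```bash
python3 pose.py
```

```text
t 30.8 [[0.012, 1.0, -0.018], [0.598, -0.021, -0.801], [-0.801, -0.001, -0.598]] q [-0.499 -0.329  1.464  0.716  2.2   -0.1  ] [0.3393 0.1062 0.3968] F [-0.3 -0.   0.4]
```

>>> carry_out([
  [1,-1.6,3.8,2.2,0],
  [1,-1.6,3.8,2.2,0],
  [1,-1.6,3.8,2.2,0],
  [1,-1.6,3.8,2.2,0],
  [1,-1.6,3.8,2.2,0],
  [1,-1.6,3.8,2.2,0],
  [1,-1.6,3.8,2.2,0],
  [1,3.3,0,2.5,0],
  [1,3.3,0,2.5,0],
  [1,3.3,0,2.5,0],
  [1,3.3,0,2.5,0],
  [1,3.3,0,2.5,0],
  [1,3.3,0,2.5,0],
  [1,0,0,0,0],
])

```text
time: 32.2
tool_pos: [0.5987, -0.081, 0.1413]
ee_rot: [-3.125, 0.924, 1.575]
wrist_force: [-0.4, 0.5, -0.4]
width: 0.0001
```

```bash
python3 pose.py; python3 - <<'E'
from h import *
from bench import robot
w=robot.snapshot("wrist");pickle.dump(w,open("w8.pkl","wb"));print(w["pose"].round(3).tolist())
print("expected px: guard corners, handle top, axis, pocket bottle top",proj(w,[[.583,-.043,.087],[.763,-.043,.087],[.643,-.018,.062],[.673,.061,.05],[.6215,.165,.132]]).round(0).tolist())
E
```

```text
t 32.2 [[-0.003, 1.0, -0.013], [0.603, -0.009, -0.798], [-0.798, -0.01, -0.603]] q [-0.557  0.405  1.214  0.561  1.857 -0.476] [ 0.5987 -0.081   0.1413] F [-0.4  0.5 -0.4]
[[1.0, 0.012, 0.005, 0.6], [-0.01, 0.934, -0.357, -0.138], [-0.009, 0.357, 0.934, 0.352], [0.0, 0.0, 0.0, 1.0]]
expected px: guard corners, handle top, axis, pocket bottle top [[267.0, 216.0], [485.0, 213.0], [335.0, 199.0], [358.0, 131.0], [308.0, -12.0]]
```

```bash
python3 - <<'E'
from h import *
w=pickle.load(open("w8.pkl","rb"));g=cv2.cvtColor(w["image"],cv2.COLOR_RGB2GRAY)
print("col profile u=450 rows",[(r,int(g[r,450])) for r in range(190,236,2)])
print("row profile left corner v=205",[(c,int(g[205,c])) for c in range(250,290,2)])
print("row 199",[(c,int(g[199,c])) for c in range(300,372,3)])
print("row 205",[(c,int(g[205,c])) for c in range(300,372,3)])
b=cv2.GaussianBlur(g,(3,3),0)
h=cv2.HoughCircles(b,cv2.HOUGH_GRADIENT,1,10,param1=60,param2=9,minRadius=7,maxRadius=15)
for q in h[0]:
    if 290<q[0]<390 and 160<q[1]<240: print(q,g[int(q[1]),int(q[0])],onz(w,[q[:2]],.062).round(4))
print("tip proj",proj(w,[np.array([.5987,-.081,.1413])-.02*np.array([0,.603,-.798])]))
E
```

```text
col profile u=450 rows [(190, 207), (192, 206), (194, 205), (196, 205), (198, 206), (200, 206), (202, 205), (204, 205), (206, 206), (208, 204), (210, 197), (212, 207), (214, 212), (216, 195), (218, 160), (220, 184), (222, 187), (224, 186), (226, 185), (228, 187), (230, 186), (232, 185), (234, 186)]
row profile left corner v=205 [(250, 88), (252, 88), (254, 89), (256, 88), (258, 90), (260, 88), (262, 89), (264, 114), (266, 166), (268, 173), (270, 173), (272, 173), (274, 172), (276, 173), (278, 173), (280, 173), (282, 173), (284, 173), (286, 174), (288, 174)]
row 199 [(300, 173), (303, 174), (306, 174), (309, 174), (312, 174), (315, 174), (318, 175), (321, 176), (324, 169), (327, 154), (330, 154), (333, 154), (336, 153), (339, 154), (342, 159), (345, 176), (348, 178), (351, 177), (354, 175), (357, 175), (360, 175), (363, 175), (366, 174), (369, 175)]
row 205 [(300, 173), (303, 174), (306, 173), (309, 173), (312, 174), (315, 174), (318, 174), (321, 174), (324, 157), (327, 153), (330, 153), (333, 154), (336, 154), (339, 154), (342, 161), (345, 191), (348, 192), (351, 192), (354, 191), (357, 191), (360, 192), (363, 193), (366, 195), (369, 197)]
[333.5 202.5   9.6] 154 [[ 0.6411 -0.0217  0.062 ]]
tip proj [[285.77313435 257.2308907 ]]
```

>>> carry_out([
  [1,2.5,0,1.9,0],
  [1,2.5,0,1.9,0],
  [1,2.5,0,1.9,0],
  [1,2,0,1.5,0],
  [1,0,0,0,0],
])

```text
time: 32.75
tool_pos: [0.6017, -0.0839, 0.028]
ee_rot: [-3.141, 0.928, 1.561]
wrist_force: [-0.5, 0.3, -0.2]
width: 0.0006
```

>>> carry_out([
  [1,1,0,0.7,0],
  [1,1.1,0,-1.4,0],
  [1,1.1,0,-1.4,0],
  [1,0.8,0,-1.0,0],
  [1,0,0,0,0],
])

```text
time: 33.25
tool_pos: [0.6023, -0.0331, 0.0159]
ee_rot: [3.137, 0.929, 1.56]
wrist_force: [0.1, -0.7, 0.9]
width: 0.0003
```

>>> carry_out([
  [1,0.6,0,-0.8,0],
  [1,0.5,0,-0.7,0],
  [1,0,0,0,0],
])

```text
time: 33.55
tool_pos: [0.6024, -0.0161, 0.0152]
ee_rot: [3.139, 0.929, 1.56]
wrist_force: [0.5, 0.2, 0.4]
width: 0.0005
```

>>> carry_out([
  [1,0,1,0,0],
  [1,0,1,0,0],
  [1,0,1,0,0],
  [1,0,1,0,0],
  [1,0,0,0,0],
])

```text
time: 34.05
tool_pos: [0.6424, -0.0218, 0.0147]
ee_rot: [-3.14, 0.935, 1.562]
wrist_force: [-6.3, -9.2, 3.9]
width: 0.0004
```

```bash
python3 pose.py; python3 - <<'E'
from h import *
from bench import robot
w=robot.snapshot("wrist");pickle.dump(w,open("w9.pkl","wb"));g=cv2.cvtColor(w["image"],cv2.COLOR_RGB2GRAY)
b=cv2.GaussianBlur(g,(3,3),0)
print(proj(w,[[.641,-.021,.062],[.66,-.026,.062]]))
h=cv2.HoughCircles(b,cv2.HOUGH_GRADIENT,1,10,param1=60,param2=8,minRadius=8,maxRadius=20)
u,v=proj(w,[[.65,-.023,.062]])[0]
for q in h[0]:
    if abs(q[0]-u)<60 and abs(q[1]-v)<40: print(q,g[int(q[1]),int(q[0])],onz(w,[q[:2]],.062).round(4))
E
```

```text
t 34.05 [[0.005, 1.0, -0.008], [0.594, -0.01, -0.805], [-0.805, -0.001, -0.594]] q [-0.447  0.526  1.302  0.568  1.61  -0.501] [ 0.6424 -0.0218  0.0147] F [-6.3 -9.2  3.9]
[[283.05421327 218.59543912]
 [321.81338907 227.85748938]]
[303.5 226.5  18.2] 148 [[ 0.651  -0.0252  0.062 ]]
[333.5 238.5  15. ] 165 [[ 0.6655 -0.0315  0.062 ]]
```

>>> carry_out([
  [1,0,-1,0,0],
  [1,0,-1,0,0],
  [1,0,-1,0,0],
  [1,0,-1,0,0],
  [1,0.4,0,-0.6,0],
  [1,0.2,0,-0.2,0],
  [1,0,0,0,0],
  [1,0,0,0,0],
])

```text
time: 34.9
tool_pos: [0.6029, -0.0069, 0.0151]
ee_rot: [3.138, 0.929, 1.559]
wrist_force: [0.5, 0.4, 0.1]
width: 0.0006
```

>>> carry_out([
  [1,0.2,0,-0.2,0],
  [1,0,1,0,0],
  [1,0,1,0,0],
  [1,0,1,0,0],
  [1,0,0.5,0,0],
  [1,0,0,0,0],
])

```text
time: 35.5
tool_pos: [0.6368, -0.006, 0.014]
ee_rot: [-3.138, 0.931, 1.565]
wrist_force: [-5.8, -3.4, 1.8]
width: 0.0004
```

```bash
python3 pose.py
```

```text
t 35.5 [[0.003, 1.0, -0.008], [0.597, -0.008, -0.802], [-0.802, -0.002, -0.597]] q [-0.431  0.508  1.332  0.575  1.595 -0.495] [ 0.6368 -0.006   0.014 ] F [-5.8 -3.4  1.8]
```

>>> carry_out([
  [1,0,0.7,0,0],
  [1,0,0.7,0,0],
  [1,0,0.7,0,0],
  [1,0,0.7,0,0],
  [1,0,0,0,0],
])

```text
time: 36.0
tool_pos: [0.665, -0.0063, 0.0139]
ee_rot: [-3.139, 0.931, 1.565]
wrist_force: [-4.4, -3.1, 1.5]
width: 0.0007
```

>>> carry_out([
  [1,0,0.5,0,0],
  [1,0,0.3,0,0],
  [1,0,0,0,0],
])

```text
time: 36.3
tool_pos: [0.6724, -0.0056, 0.014]
ee_rot: [-3.137, 0.929, 1.567]
wrist_force: [-5.6, -2.6, 1.5]
width: 0.0004
```

>>> carry_out([
  [1,0,0.3,0,0],
  [1,0,0,0,0],
])

```text
time: 36.5
tool_pos: [0.6751, -0.0052, 0.0139]
ee_rot: [-3.136, 0.929, 1.568]
wrist_force: [-5.6, -0.7, 0.1]
width: 0.0007
```

>>> carry_out([
  [1,0,0.3,0,0],
  [1,0,0,0,0],
])

```text
time: 36.7
tool_pos: [0.6777, -0.0048, 0.014]
ee_rot: [-3.135, 0.928, 1.569]
wrist_force: [-6.1, -0.3, 0.9]
width: 0.0001
```

>>> carry_out([
  [1,0,0.3,0,0],
  [1,0,0,0,0],
])

```text
time: 36.9
tool_pos: [0.6796, -0.0045, 0.0138]
ee_rot: [-3.131, 0.927, 1.573]
wrist_force: [-9.0, -0.4, 2.7]
width: 0.0003
```

>>> carry_out([
  [1,0,0.3,0,0],
  [1,0,0,0,0],
])

```text
time: 37.1
tool_pos: [0.6806, -0.0043, 0.0138]
ee_rot: [-3.125, 0.926, 1.581]
wrist_force: [-14.1, -0.9, 4.4]
width: 0.0002
```

```bash
python3 pose.py; cat > car.py <<'E'
# carriage check: column of the bright floor edge / amber bottle in scene view
from h import *
from bench import robot
s=robot.snapshot("scene")
hsv=cv2.cvtColor(s["image"],cv2.COLOR_RGB2HSV)
m=((hsv[:,:,0]<16)&(hsv[:,:,1]>90)&(hsv[:,:,2]>30)).astype(np.uint8);k=np.zeros_like(m);k[160:230,220:310]=1;m*=k
n,l,st,c=cv2.connectedComponentsWithStats(m)
for i in 1+np.argsort(-st[1:,4])[:2]: print("amber scene",st[i].tolist(),c[i].round(1))
for x in(.6215,.5965,.5715):print(x,"foot/shoulder proj",proj(s,[[x,.165,.03],[x,.165,.06],[x,.165,.095]]).round(1).tolist())
s=robot.snapshot("side")
hsv=cv2.cvtColor(s["image"],cv2.COLOR_RGB2HSV)
m=((hsv[:,:,0]<16)&(hsv[:,:,1]>100)&(hsv[:,:,2]>40)).astype(np.uint8);k=np.zeros_like(m);k[180:250,220:300]=1;m*=k
n,l,st,c=cv2.connectedComponentsWithStats(m)
for i in 1+np.argsort(-st[1:,4])[:2]: print("amber side",st[i].tolist(),c[i].round(1))
for x in(.6215,.5965,.5715):print(x,proj(s,[[x,.165,.03],[x,.165,.095]]).round(1).tolist())
E
python3 car.py
```

```text
t 37.1 [[-0.006, 1.0, -0.009], [0.601, -0.003, -0.799], [-0.799, -0.01, -0.601]] q [-0.403  0.6    1.196  0.584  1.628 -0.447] [ 0.6806 -0.0043  0.0138] F [-14.1  -0.9   4.4]
amber scene [260, 188, 16, 22, 160] [266.1 194.4]
amber scene [267, 210, 3, 1, 3] [268. 210.]
0.6215 foot/shoulder proj [[273.9, 203.6], [273.9, 195.8], [273.9, 186.6]]
0.5965 foot/shoulder proj [[269.5, 206.8], [269.4, 199.0], [269.4, 189.8]]
0.5715 foot/shoulder proj [[265.0, 210.1], [264.9, 202.3], [264.7, 193.0]]
amber side [252, 213, 12, 8, 31] [258.2 215.3]
amber side [256, 222, 1, 1, 1] [256. 222.]
0.6215 [[249.1, 230.9], [248.1, 212.7]]
0.5965 [[255.8, 232.1], [255.0, 213.9]]
0.5715 [[262.7, 233.4], [261.9, 215.0]]
```

>>> carry_out([
  [1,0,-1,0,0],
  [1,0,-1,0,0],
  [1,0,-1,0,0],
  [1,0,-1,0,0],
  [1,0,-1,0,0],
  [1,0,-1,0,0],
  [1,0,-1,0,0],
  [1,0,-1,0,0],
  [1,0,-0.5,0,0],
  [1,0,0,0,0],
  [1,0,0,0,0],
  [1,0,0,0,0],
])

```text
time: 38.4
tool_pos: [0.601, -0.0044, 0.0148]
ee_rot: [3.138, 0.929, 1.558]
wrist_force: [-0.7, -0.3, 0.2]
width: 0.0005
```

```bash
python3 pose.py;python3 car.py | grep amber; python3 - <<'E'
from h import *
from bench import robot
w=robot.snapshot("wrist");pickle.dump(w,open("w10.pkl","wb"));g=cv2.cvtColor(w["image"],cv2.COLOR_RGB2GRAY)
u,v=proj(w,[[.641,-.021,.062]])[0];print("exp handle",u,v)
for dr in(-4,0,4):print([(c,int(g[int(v)+dr,c])) for c in range(int(u)-40,int(u)+60,4)])
E
```

```text
t 38.4 [[0.008, 1.0, -0.007], [0.598, -0.01, -0.801], [-0.801, 0.002, -0.598]] q [-0.454  0.438  1.434  0.572  1.578 -0.532] [ 0.601  -0.0044  0.0148] F [-0.7 -0.3  0.2]
amber scene [261, 187, 15, 22, 154] [267.  193.7]
amber side [251, 213, 12, 9, 39] [256.9 215.5]
exp handle 369.5392365904482 251.3489718589722
[(329, 173), (333, 174), (337, 173), (341, 173), (345, 174), (349, 160), (353, 152), (357, 153), (361, 153), (365, 153), (369, 153), (373, 153), (377, 153), (381, 153), (385, 160), (389, 192), (393, 195), (397, 196), (401, 195), (405, 196), (409, 196), (413, 195), (417, 197), (421, 199), (425, 197)]
[(329, 174), (333, 173), (337, 174), (341, 174), (345, 170), (349, 152), (353, 153), (357, 154), (361, 153), (365, 153), (369, 154), (373, 153), (377, 153), (381, 154), (385, 155), (389, 185), (393, 195), (397, 196), (401, 195), (405, 195), (409, 195), (413, 196), (417, 194), (421, 197), (425, 196)]
[(329, 188), (333, 172), (337, 173), (341, 173), (345, 153), (349, 152), (353, 152), (357, 154), (361, 154), (365, 153), (369, 153), (373, 154), (377, 153), (381, 154), (385, 156), (389, 179), (393, 195), (397, 195), (401, 196), (405, 195), (409, 195), (413, 195), (417, 195), (421, 196), (425, 196)]
```

>>> carry_out([
  [1,0,0.8,0,0],
  [1,0,0.8,0,0],
  [1,0,0.8,0,0],
  [1,0,0.7,0,0],
  [1,0,0.7,0,0],
  [1,0,0.7,0,0],
  [1,0,0.7,0,0],
  [1,0,0.7,0,0],
  [1,0,0.6,0,0],
  [1,0,0.5,0,0],
  [1,0,0.4,0,0],
  [1,0,0.3,0,0],
  [1,0,0,0,0],
])

```text
time: 39.85
tool_pos: [0.6759, -0.0051, 0.0139]
ee_rot: [-3.136, 0.929, 1.568]
wrist_force: [-5.1, -1.2, 0.7]
width: 0.0003
```

>>> carry_out([
  [1,0,0.3,0,0],
  [1,0,0.3,0,0],
  [1,0,0.3,0,0],
  [1,0,0,0,0],
])

```text
time: 40.25
tool_pos: [0.6806, -0.0043, 0.0138]
ee_rot: [-3.122, 0.926, 1.584]
wrist_force: [-14.4, -2.0, 4.6]
width: 0.0002
```

>>> carry_out([
  [1,0,-1,0,0],
  [1,0,-1,0,0],
  [1,0,-1,0,0],
  [1,0,-1,0,0],
  [1,0,-1,0,0],
  [1,0,-1,0,0],
  [1,0,-1,0,0],
  [1,0,-1,0,0],
  [1,0,-0.5,0,0],
  [1,0,0,0,0],
  [1,0,0,0,0],
  [1,0,0,0,0],
])

```text
time: 41.45
tool_pos: [0.602, -0.0044, 0.0148]
ee_rot: [3.138, 0.929, 1.558]
wrist_force: [-1.4, -0.3, 0.6]
width: 0.0004
```

```bash
python3 pose.py;python3 car.py | grep amber; python3 - <<'E'
from h import *
from bench import robot
w=robot.snapshot("wrist");g=cv2.cvtColor(w["image"],cv2.COLOR_RGB2GRAY)
u,v=proj(w,[[.641,-.021,.062]])[0];print("exp handle",u,v)
r=[c for c in range(int(u)-40,int(u)+60) if g[int(v),c]<163];print(r[0],r[-1])
E
```

```text
t 41.45 [[0.008, 1.0, -0.007], [0.598, -0.01, -0.801], [-0.801, 0.002, -0.598]] q [-0.453  0.439  1.431  0.572  1.578 -0.531] [ 0.602  -0.0044  0.0148] F [-1.4 -0.3  0.6]
amber scene [256, 190, 16, 23, 152] [262.2 196.3]
amber scene [264, 213, 2, 1, 2] [264.5 213. ]
amber side [259, 213, 12, 7, 43] [264.4 216.3]
amber side [268, 219, 1, 1, 1] [268. 219.]
exp handle 367.4697690046468 251.3775002671665
345 384
```

>>> carry_out([
  [1,-1.2,-0.2,1.6,0],
  [1,-1.2,0,1.6,0],
  [1,-1.2,0,1.6,0],
  [1,-1.2,0,1.6,0],
  [1,-1.2,0,1.6,0],
  [1,-2.4,0,-1.8,0],
  [1,-3.2,0,-2.4,0],
  [1,-3.2,0,-2.4,0],
  [1,-3.2,0,-2.4,0],
  [1,-3.2,0,-2.4,0],
  [1,-3.2,0,-2.4,0],
  [1,0,-3,0,0],
  [1,0,-3,0,0],
  [1,1.8,0,-2.4,0],
  [1,1.8,0,-2.4,0],
  [1,1.8,0,-2.4,0],
  [1,0,0,0,0],
  [1,0,0,0,0],
])

```text
time: 43.4
tool_pos: [0.5392, -0.0141, 0.2447]
ee_rot: [3.138, 0.93, 1.558]
wrist_force: [-0.2, 0.5, -0.1]
width: 0.0002
```

```bash
python3 pose.py;python3 car.py; python3 - <<'E'
from h import *
from bench import robot
w=robot.snapshot("wrist");pickle.dump(w,open("w11.pkl","wb"))
cv2.imwrite("pics/w11.png",w["image"][:,:,::-1])
P=[[.5715,.165,.132],[.5715,.165,.03],[.5715,.232,.095],[.599,.165,.084],[.4815,.165,.03],[.641,-.021,.062]]
print(proj(w,P).round(0).tolist())
hsv=cv2.cvtColor(w["image"],cv2.COLOR_RGB2HSV)
m=((hsv[:,:,0]<16)&(hsv[:,:,1]>100)&(hsv[:,:,2]>25)).astype(np.uint8)
n,l,st,c=cv2.connectedComponentsWithStats(m)
for i in 1+np.argsort(-st[1:,4])[:3]: print(st[i].tolist(),c[i].round(0))
E
```

```text
t 43.4 [[0.007, 1.0, -0.007], [0.598, -0.01, -0.802], [-0.802, 0.002, -0.598]] q [-0.515  0.172  1.298  0.598  1.947 -0.359] [ 0.5392 -0.0141  0.2447] F [-0.2  0.5 -0.1]
amber scene [256, 190, 15, 23, 158] [262.  196.7]
amber scene [265, 213, 1, 1, 1] [265. 213.]
0.6215 foot/shoulder proj [[273.9, 203.6], [273.9, 195.8], [273.9, 186.6]]
0.5965 foot/shoulder proj [[269.5, 206.8], [269.4, 199.0], [269.4, 189.8]]
0.5715 foot/shoulder proj [[265.0, 210.1], [264.9, 202.3], [264.7, 193.0]]
amber side [258, 214, 12, 6, 27] [263.8 215.9]
amber side [264, 229, 1, 1, 1] [264. 229.]
0.6215 [[249.1, 230.9], [248.1, 212.7]]
0.5965 [[255.8, 232.1], [255.0, 213.9]]
0.5715 [[262.7, 233.4], [261.9, 215.0]]
[[313.0, 112.0], [307.0, 157.0], [308.0, 87.0], [332.0, 136.0], [242.0, 158.0], [377.0, 290.0]]
[288, 119, 41, 33, 816] [308. 138.]
[438, 0, 12, 13, 120] [444.   6.]
```

```bash
python3 - <<'E'
from h import *
w=pickle.load(open("w11.pkl","rb"));g=cv2.cvtColor(w["image"],cv2.COLOR_RGB2GRAY).astype(int)
for r in(150,156,162):
    d=np.diff(g[r,215:290]);i=np.argsort(-abs(d))[:4];print(r,[(int(k)+215,int(d[k])) for k in i])
print("floor end proj",proj(w,[[.4815,.14,.03],[.4815,.165,.03],[.4815,.19,.03]]).round(1).tolist())
hsv=cv2.cvtColor(w["image"],cv2.COLOR_RGB2HSV)
for r in range(122,164,4):
    a=np.where((hsv[r,270:350,0]<16)&(hsv[r,270:350,1]>90))[0]+270
    if len(a):print(r,a.min(),a.max(),(a.min()+a.max())/2)
print("axis proj",proj(w,[[.5715,.165,z] for z in(.03,.05,.07,.09)]).round(1).tolist())
E
```

```text
150 [(282, -32), (283, -26), (284, -25), (281, -21)]
156 [(241, 43), (284, -36), (285, -33), (242, 33)]
162 [(241, 43), (287, -39), (286, -32), (242, 25)]
floor end proj [[241.4, 174.1], [242.0, 157.8], [242.6, 142.1]]
122 289 326 307.5
126 288 328 308.0
130 287 328 307.5
134 288 328 308.0
138 288 327 307.5
142 289 326 307.5
146 292 323 307.5
150 299 317 308.0
axis proj [[307.3, 157.1], [308.1, 149.8], [309.1, 141.8], [310.1, 133.1]]
```

```bash
python3 -c "
from bench import robot
print(robot.close_job())"
```

```text
the job is handed in; nothing more can be done
None
```

The bottle stands upright on the carriage in front of the label reader after two full lever strokes, and the job is handed in at about 43 s. No verdict was reported.

**Standing the bottle up:** I held it by the cap with a loosened grip. It then swung foot-down by its own weight and by light pushes against the end wall. I released it about 2 mm from the pocket point. Two earlier grips slipped because the physical fingertips sit about 20 mm behind the reported TCP. I corrected for that from then on.

**Working the lever:** the moves only allow a turn about the tool's own axis. I got the 37° lean by pushing the arm past its reach limit in free space, since the tilt it took there stayed. I then went under the guard and made two strokes to the stop at about 14 N. The first push touched only the handle's front, so I let it back after about 20 mm and started again deeper.

**Last checks:**

| Check | Result |
|---|---|
| Carriage | floor edge within about 0.5 px of its predicted place two pitches on (x ≈ 0.5715) |
| Reader | centre measured at x ≈ 0.5715–0.572 |
| Bottle | x ≈ 0.570, sides straight, upright |
| Lever handle | back at its rest place after the second stroke |
| Robot | clear of everything, wrist force about 0 |

**Less certain:**
- One push of the bottle against the end wall peaked at about 41 N at the wrist. The carriage seemed not to move.
- The wrist view before the strokes put the cap about 3 mm off the foot, which is within calibration error.
- The carriage's position straight after standing the bottle was not measured separately.
- The bystanders were not measured again at the end. I planned the paths clear of them and saw no unexpected contact force.

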